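Set the press's depth stop over a gauge

ROBOT

A 6-joint arm with a two-finger parallel gripper is mounted at the origin on a cart in front of the work surface, level with it; the furniture and walls round the work are solid. World frame = base frame: x ahead of the robot, y to its left, z up, the work surface at z = 0. Lengths are in m, angles in rad, forces in N, time in s.
With the tool pointing down it reaches from about 0.375 to 0.975 m from the base axis. Payload 3.8 kg.
Tool frame: the origin (TCP) lies at the very end of the fingers, on their centre line; the grasp point (between the pads) lies 19 mm behind it; z points along the fingers, y is the line along which they close (so a half turn about z gives the same grasp; the last joint's range is limited). The gripper opens to 85 mm and grips with 20 to 120 N. Pads are 22 mm wide; open, the fingers measure 114 mm over their backs; the gripper's body (76 mm by 85 mm) begins 54 mm behind the grasp point. The pads swing forward as they close: fully open they stand 13 mm farther back than shut.
Start: joints at [-1.382, 0.264, 1.604, -0, 1.274, -0.037], TCP at [0.151, -0.658, 0.231] pointing down, gripper open.
Joint ranges: [-2.63, 2.63], [-0.94, 2.18], [0.31, 2.57], [-1.31, 4.45], [0, 2.66], [-2.55, 2.55]. Speed limits (rad/s): [2.57, 2.57, 3.14, 3.14, 3.14, 3.14].

INTERFACE

Orientations are given as a unit quaternion [w, x, y, z].
In Python, from bench import telemetry, viewer, workorder gives the robot as it stands.
- The arm moves only by the shell command python3 -m creep 'ROWS' [FORCE]. ROWS is text: rows parted by semicolons, each of 7 numbers parted by spaces: the shift along the tool's x, y, z in units of 0.2 m (1.0 is 0.2 m), then the turn, a rotation vector about the tool's x, y, z in units of 2 pi rad (1.0 is 2 pi rad), then the opening, from 0 (shut) to 1 (fully open). A call has 1 to 5 rows; each row is the pose to reach, as a shift and turn from the pose commanded when the call began, along the tool's axes at that moment, turning the shorter way round; what a row does not reach only later rows make up. A row lasts 1/8 s, in which the tool goes at most 62.5 mm and 10.7 degrees, less where a joint would pass 70% of its speed; a pose out of reach is approached as far as the arm can. A call with a number of a shift or a turn outside -1 to 1 is refused whole. A call with a gripper value outside its range is refused whole. The fingers move at their own pace and stop on an object; FORCE is the grip in N (left out, the last holds). Time passes only in rows, so rows that repeat a pose let the fingers close. It gives the time, the measured TCP pose, the force, the opening and the grip force at its end, in the units of the state.
- telemetry.get_state(): the state, without advancing time (a new reading comes with each control period).
- viewer.camera(name): name is "scene" or "top" or "wrist"; returns a dict with "pixels" (480x640x3 uint8, red, green, blue), "mtx" (3x3 intrinsics, pixels), "R" (3x3) and "t" (3): a world point X has camera coordinates R X + t. Camera axes: x right, y down, z forward; pixel columns grow to the right and rows downward; lengths in m; the calibration is good to about 2 mm. A picture is of the moment at which its call begins. There is no depth.
- workorder.sign_off(): hands the job in; it is judged then, once.
The state is a dict: "time": time; "qpos": joint angles; "qd": joint speeds; "joint_torque": joint torques, N m; "eef_pos": TCP position; "orientation": TCP orientation; "wrist_force": force on the tool from outside, world axes, zero at the start; "wrist_torque": the same for the moment, N m; "gripper_width": opening from 0.0 (shut) to 1.0 (fully open); "gripper_force": force on a finger pad.
Only numpy, scipy, OpenCV 4.12 (cv2) and the standard library are available. Lean on these libraries where they do the work, as an engineer would, in place of code of your own. Each camera call takes 0.05 s, during which the arm holds its last target. There are 200 camera calls.

TASK

Set the depth stop of the blue lever press with the brass-coloured gauge, which is locked at about 30 mm: lay the gauge flat on the press's base with its slot fully home round the threaded post, and spin the knurled collar down until it gently nips the gauge. Then draw the gauge out and lay it flat on the desk clear of the press, with the collar still at the gauge's height. Leave the other things on the desk where they are.

Things in the scene. Friction and masses are not known exactly. Their poses are not given: they have to be found in the camera images.
- press: Blue hand lever press, fixed. Origin: on the threaded post's axis at desk height; z up; x from the post to the column. Base plate 15 mm thick, x -50 to +215, y -50 to +50 mm. Post 16 mm thick, top 90 mm above the desk. Head and column from x = +122 mm, up to 161 mm high; the lever, thrown back over the column, leans away to 355 mm. All else round the post is open.
- seat (a point): Where the post's axis meets the top of the base plate, 15 mm above the desk; axes as the press. The gauge lies on this surface and may be pushed in from any open side; fully home, its slot's bottom is at the post and its origin within 5 mm of the axis.
- collar_face (a point): Centre of the stop collar's underside, on the post's axis. Clockwise from above lowers it, 16 mm a turn. It turns at under 1 N on a pin and stays where left, until it lands and stops hard. Then 1 N at a pin, 48 mm out, squeezes the gauge with some 19 N: 2 to 3 N are plenty, 120 N of squeeze spoil it. Let go, it eases to some 10 N and the gauge draws out.
- red_pin (a point): Centre of the red ball ending one of the collar's four pins, 57 mm from the axis (three are black). The collar is a knurled steel disc 49 mm wide, 14 tall, with a brass bush 3 mm higher; the pins, 7 mm thick, at right angles, stand out level 7 mm above its underside to 62.5 mm from the axis. Closed fingertips lowered between two pins can push one round.
- gauge_brass: Brass-coloured slotted gauge: U-shaped head 50 mm wide, 49 long, 28.8 to 31.2 (adjustable, locked near 30) tall; handle 14 wide, 18 tall, flush with the underside; loose, 0.25 kg. Origin: underside, on the slot's centre line, 9 mm before its flat bottom; z up. Slot 21 mm wide, open to +x (prongs end at x = +23 mm). Handle along -x, from x = -26 to -122 mm, its end black.
- gauge_grey: Silver-grey slotted gauge, not to be used: U-shaped head 50 mm wide, 49 long, 20 tall; handle 14 wide, 18 tall, flush with the underside; loose, 0.25 kg. Origin: underside, on the slot's centre line, 9 mm before its flat bottom; z up. Slot 21 mm wide, open to +x (prongs end at x = +23 mm). Handle along -x, from x = -26 to -122 mm, its end black.
- cutters: Blue-handled cutters, 148 mm long; a bystander. Origin: centre of its underside.
- spanner: Steel combination spanner, 189 mm long; a bystander. Origin: centre of its underside.
- marker: White marker pen with a black cap, 128 mm long; a bystander. Origin: centre of its underside.

How it is judged:
By the outcome, as a careful person would: the job done as asked, in the order asked, and still so for the second after the job is handed in, with the robot touching nothing.
It also fails if it takes over 72 s, if anything falls off the work surface, if the arm or the gripper's body presses on something with over 40 N, if the wrist force passes 120 N, or if a joint passes its speed limit or range.

## Working session

There is one attempt and no reset: what is moved stays moved. The work goes in short steps, Python scripts to look and compute and a shell command to move; the robot and the scene stay as the last step left them, time stands still between calls to the robot, and variables do not carry over. Pictures are saved under pics/ and viewed, at most 10 in all, crops included, and the job is handed in when it is done.

```bash
ls; mkdir -p pics; python3 - <<'E'
from bench import telemetry, viewer
import cv2, numpy as np
print(telemetry.get_state())
for n in ("scene","top"):
    c=viewer.camera(n); np.savez(f"pics/{n}0.npz",**c)
    cv2.imwrite(f"pics/{n}0.png",c["pixels"][:,:,::-1]); print(n,c["mtx"].tolist(),c["R"].round(3).tolist(),c["t"].round(3).tolist())
E
```

```text
pics
{'time': 0.0, 'qpos': array([-1.38190242e+00,  2.64717837e-01,  1.60539802e+00, -7.01643088e-05,
        1.27372562e+00, -3.68790360e-02]), 'qd': array([-0.00085736, -0.00097612,  0.00185791, -0.00011693,  0.00045053,
       -0.0006868 ]), 'joint_torque': array([ 2.46524023e-04, -5.15122640e+01, -3.67312682e+01, -1.83035431e-04,
        1.31714973e-02, -2.82596773e-07]), 'eef_pos': array([ 0.15095322, -0.65713249,  0.22997288]), 'orientation': array([-1.11861418e-03,  9.93633296e-01,  1.12657036e-01, -1.18818122e-04]), 'wrist_force': array([-0.59008486,  0.07576659,  0.10047062]), 'wrist_torque': array([ 0.01154429, -0.05406551,  0.04185425]), 'gripper_force': 0.0, 'gripper_width': 1.0028175087693678}
scene [[467.1491585338413, 0.0, 313.0531824083018], [0.0, 467.1491585338413, 243.91230753737622], [0.0, 0.0, 1.0]] [[-0.562, -0.827, 0.022], [-0.502, 0.32, -0.804], [0.657, -0.463, -0.595]] [0.238, 0.292, 0.874]
top [[447.3570703181208, 0.0, 323.67622513610337], [0.0, 447.3570703181208, 237.40756922520993], [0.0, 0.0, 1.0]] [[0.021, -0.999, -0.037], [-0.983, -0.014, -0.181], [0.18, 0.04, -0.983]] [-0.022, 0.456, 0.901]
```

View pics/scene0.png

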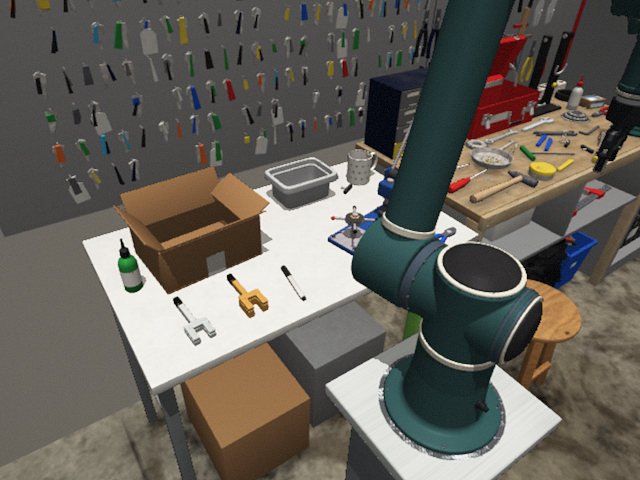

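View pics/top0.png

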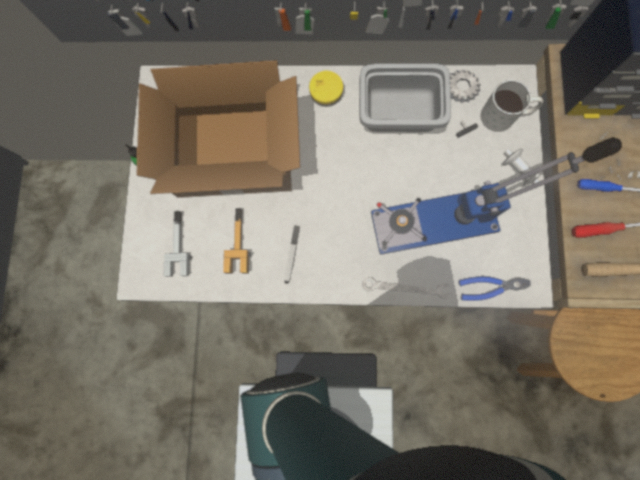

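The top view shows the brass gauge with its head at (237,260), slot toward the robot, handle end at (238,212). The grey gauge is at (176,245) and the marker at (292,255). The press post is at about (402,221), the red pin near (380,206), and the column lies to the right, slightly up. In the scene view the press is partly hidden by the arm, with the collar at (354,218).

```bash
cat > h.py <<'E'
import numpy as np, cv2
from bench import telemetry, viewer
def load(n): return dict(np.load(f"pics/{n}.npz"))
def snap(n,f):
    c=viewer.camera(n); np.savez(f"pics/{f}.npz",**c); cv2.imwrite(f"pics/{f}.png",c["pixels"][:,:,::-1]); return c
def ray(c,p):
    d=np.linalg.inv(c["mtx"])@np.array([p[0],p[1],1.]); return -c["R"].T@c["t"], c["R"].T@d
def onz(c,p,z):
    o,d=ray(c,p); return o+d*(z-o[2])/d[2]
def tri(a,p,b,q):
    o1,d1=ray(a,p);o2,d2=ray(b,q)
    s=np.linalg.lstsq(np.c_[d1,-d2],o2-o1,rcond=None)[0]
    x,y=o1+d1*s[0],o2+d2*s[1]; return (x+y)/2,np.linalg.norm(x-y)
def proj(c,X):
    v=c["mtx"]@(c["R"]@np.asarray(X,float)+c["t"]); return v[:2]/v[2]
def hsv(c): return cv2.cvtColor(c["pixels"],cv2.COLOR_RGB2HSV)
def blobs(m,amin=5):
    n,l,s,ce=cv2.connectedComponentsWithStats(m.astype(np.uint8)); return [(s[i,:5].tolist(),ce[i].round(1).tolist()) for i in range(1,n) if s[i,4]>=amin],l
E
python3 - <<'E'
from h import *
t=load("top0");s=load("scene0")
H=hsv(t); m=cv2.inRange(H,(8,110,100),(25,255,255)); m[:200]=0; m[300:]=0; m[:,:200]=0; m[:,280:]=0
print(blobs(m)[0])
ys,xs=np.nonzero(m)
for r in range(ys.min(),ys.max()+1):
    q=xs[ys==r]
    if len(q): print(r,q.min(),q.max(),len(q),end=' | ')
print()
for n,c in(("t",t),("s",s)):
    H=hsv(c); r=cv2.inRange(H,(0,120,90),(6,255,255))|cv2.inRange(H,(174,120,90),(180,255,255))
    print(n,[b for b in blobs(r,3)[0] if (320<b[1][0]<430 and 190<b[1][1]<250)])
a=cv2.resize(t["pixels"][185:260,360:460],None,fx=4,fy=4,interpolation=cv2.INTER_CUBIC)
b=cv2.resize(s["pixels"][190:265,320:420],None,fx=4,fy=4,interpolation=cv2.INTER_CUBIC)
cv2.imwrite("pics/crop1.png",np.hstack([a,b])[:,:,::-1])
E
```

```text
[([224, 221, 23, 52, 486], [235.9, 252.1])]
221 237 239 3 | 222 236 240 5 | 223 236 240 5 | 224 236 239 4 | 225 236 240 5 | 226 236 240 5 | 227 236 240 5 | 228 236 240 5 | 229 236 240 5 | 230 235 239 5 | 231 235 240 6 | 232 235 239 5 | 233 235 240 6 | 234 236 239 4 | 235 235 239 5 | 236 235 239 5 | 237 235 239 5 | 238 235 239 5 | 239 235 239 5 | 240 235 239 5 | 241 235 239 5 | 242 235 239 5 | 243 235 239 5 | 244 235 239 5 | 245 235 239 5 | 246 235 239 5 | 247 235 239 5 | 248 235 239 5 | 249 234 239 6 | 250 231 244 14 | 251 225 246 22 | 252 225 246 22 | 253 225 246 22 | 254 225 246 22 | 255 225 246 22 | 256 225 246 22 | 257 225 246 22 | 258 225 246 13 | 259 225 246 12 | 260 225 246 12 | 261 224 246 13 | 262 225 246 12 | 263 224 246 13 | 264 224 246 13 | 265 224 246 13 | 266 224 246 12 | 267 224 246 12 | 268 224 246 12 | 269 224 246 12 | 270 224 246 12 | 271 224 246 12 | 272 227 227 1 | 
t [([378, 204, 3, 2, 5], [378.8, 204.4])]
s [([331, 216, 4, 4, 10], [332.7, 217.7])]
```

View pics/crop1.png

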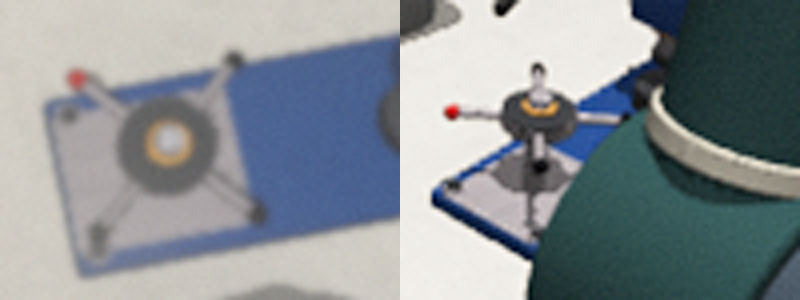

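The crop shows the four-pin collar well up the post. In the top view, the red ball is at (379.3,204.5) and the black ends at (418.5,200), (424.8,238.5) and (384.3,243). The plate's end corners are at (371.3,210.8) and (380,253.8).

```bash
python3 - <<'E'
from h import *
t=load("top0");s=load("scene0")
R,e=tri(t,(379.1,204.6),s,(333,217.9)); print("red",R,e)
P=[onz(t,p,R[2]) for p in((379.1,204.6),(418.5,200),(424.8,238.5),(384.3,243))]
print("pins",np.round(P,4).tolist()); ax=np.mean(P,0); print("axis",ax,[np.linalg.norm(p-ax).round(4) for p in P])
print("post top",onz(t,(402.5,219.8),.09),"disc",onz(t,(402,221.3),R[2]+.007))
a=onz(t,(371.3,210.8),.015);b=onz(t,(380,253.8),.015); print("plate end",a,b,np.linalg.norm(a-b)); d=a-b; x=np.array([d[1],-d[0]]); x/=np.linalg.norm(x)
print("press x dir",x,"deg",np.degrees(np.arctan2(x[1],x[0])),"origin est",((a+b)/2)[:2]+.05*x)
h1=onz(t,(238.5,221),.018);h2=onz(t,(237.5,248),.018);
ends=onz(t,(236,272),.03); head=onz(t,(236,250.5),.03)
print("handle",h1,h2,"head front/back",ends,head, "deg",np.degrees(np.arctan2(*(h2-h1)[[1,0]])))
q=telemetry.get_state(); 
from scipy.spatial.transform import Rotation as Ro
w=q["orientation"]; print(Ro.from_quat(w[[1,2,3,0]]).as_matrix().round(3).tolist())
E
```

```text
red [ 0.52006562 -0.12732604  0.07331277] 6.834369366408077e-05
pins [[0.5201, -0.1273, 0.0733], [0.5307, -0.2077, 0.0733], [0.4507, -0.2189, 0.0733], [0.4403, -0.1376, 0.0733]]
axis [ 0.48544999 -0.17287464  0.07331277] [np.float64(0.0572), np.float64(0.0571), np.float64(0.0577), np.float64(0.0573)]
post top [ 0.48495539 -0.17235772  0.09      ] disc [ 0.484041   -0.17265499  0.08031277]
plate end [ 0.52123936 -0.11527753  0.015     ] [ 0.42680563 -0.13398239  0.015     ] 0.09626837511387902
press x dir [ 0.19429912 -0.98094233] deg -78.7962168760353 origin est [ 0.48373745 -0.17367707]
handle [0.49418414 0.17464207 0.018     ] [0.43435017 0.17350212 0.018     ] head front/back [0.38102656 0.17098023 0.03      ] [0.42702479 0.17358276 0.03      ] deg -178.90854708063935
[[0.975, 0.224, -0.0], [0.224, -0.975, 0.002], [0.0, -0.002, -1.0]]
```

```bash
python3 -m creep '0.8 -1 0 0 0 0 1;0.8 -1 0 0 0 0 1;0.8 -1 0 0 0 0 1;0.8 -1 0 0 0 0 1;0.8 -1 0 0 0 0 1'
python3 -m creep '0.6 -1 0 0 0 0 1;0.6 -1 0 0 0 0 1;0.6 -1 0 0 0 0 1;0.6 -1 0 0 0 0 1;0.6 -1 0 0 0 0 1'
python3 -m creep '0.62 -1 0 0 0 0 1;0.62 -1 0 0 0 0 1;0.62 -1 0 0 0 0 1;0.62 -1 0 0 0 0 1;0.62 -1 0 0 0 0 1'
```

```text
time: 0.72
eef_pos: [0.2632, -0.4235, 0.2306]
orientation: [-0.001, 0.993, 0.115, 0.0]
wrist_force: [-0.3, 0.5, -0.3]
gripper_width: 0.995
gripper_force: 0.0
time: 1.35
eef_pos: [0.3351, -0.2036, 0.2312]
orientation: [-0.0, 0.993, 0.115, 0.0]
wrist_force: [0.1, 0.5, -0.2]
gripper_width: 0.995
gripper_force: 0.0
time: 1.98
eef_pos: [0.4118, 0.0186, 0.2313]
orientation: [0.0, 0.993, 0.115, 0.0]
wrist_force: [0.1, -0.7, 0.6]
gripper_width: 1.0
gripper_force: 0.0
```

```bash
python3 -m creep '0.617 -0.649 0 0 0 0.0336 1;0.617 -0.649 0 0 0 0.0336 1;0.617 -0.649 0 0 0 0.0336 1;0.617 -0.649 0.5 0 0 0.0336 1;0.617 -0.649 0.5 0 0 0.0336 1'
python3 - <<'E'
from h import *
from scipy.spatial.transform import Rotation as Ro
c=snap("wrist","w1"); q=telemetry.get_state(); print(q["eef_pos"],q["qpos"].round(2)); w=q["orientation"]; print(Ro.from_quat(w[[1,2,3,0]]).as_matrix().round(3).tolist())
H=hsv(c); m=cv2.inRange(H,(8,110,80),(25,255,255)); print(blobs(m,100)[0])
l=blobs(m,100)[1]; n=np.argmax(np.bincount(l.ravel())[1:])+1
ys,xs=np.nonzero(l==n)
print([(proj(c,(x,.173,.018)).round(0).tolist()) for x in(.52,.45,.40)])
for r in np.linspace(ys.min(),ys.max(),14).astype(int):
    x=xs[ys==r]
    if len(x): print(r,x.min(),x.max(),onz(c,(x.min(),r),.018)[:2].round(4),onz(c,(x.max()+1,r),.018)[:2].round(4))
E
```

```text
time: 2.6
eef_pos: [0.5019, 0.1694, 0.1284]
orientation: [0.001, 1.0, 0.007, -0.001]
wrist_force: [-0.1, -0.8, -0.0]
gripper_width: 0.995
gripper_force: 0.0
[0.49814091 0.16807204 0.1232153 ] [ 0.28  0.09  2.02 -0.    1.04  1.84]
[[1.0, 0.013, -0.011], [0.013, -1.0, -0.004], [-0.011, 0.004, -1.0]]
[([0, 0, 640, 297, 163601], [316.8, 134.5]), ([273, 282, 70, 57, 1185], [307.4, 312.2]), ([271, 340, 74, 61, 3121], [307.9, 365.5])]
[[316.0, 206.0], [315.0, 307.0], [314.0, 370.0]]
0 51 639 [0.6316 0.3177] [ 0.6366 -0.0008]
22 56 639 [0.6209 0.3169] [ 0.626  -0.0034]
45 61 639 [0.6094 0.3162] [ 0.6145 -0.0063]
68 0 639 [0.597  0.3527] [ 0.6027 -0.0093]
91 0 639 [0.5847 0.3554] [ 0.5904 -0.0124]
113 0 639 [0.5726 0.358 ] [ 0.5784 -0.0154]
136 0 620 [0.5595 0.3609] [ 0.5652 -0.0074]
159 0 628 [0.546  0.3638] [ 0.5518 -0.0155]
182 0 637 [0.532  0.3669] [ 0.538  -0.0244]
204 0 639 [0.5182 0.3699] [ 0.5243 -0.0291]
227 0 639 [0.5032 0.3732] [ 0.5094 -0.0328]
250 0 639 [0.4877 0.3765] [ 0.494  -0.0367]
273 0 131 [0.4717 0.38  ] [0.473  0.2934]
296 0 14 [0.455  0.3837] [0.4552 0.3736]
```

View pics/w1.png

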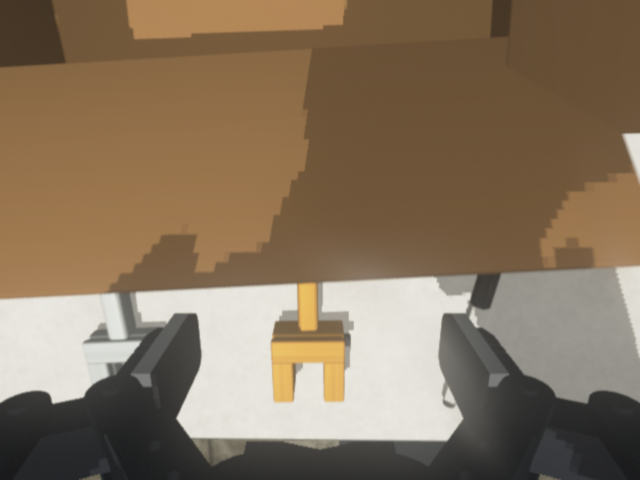

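The wrist view shows a box flap across the upper picture (its edge at rows 265–297) covering the black end of the handle. The gauge head is clear at (308,345). I'll check where the flap is relative to the gripper.

```bash
python3 - <<'E'
from h import *
t=load("top0");w=load("w1");s=load("scene0")
for c in(t,w,s): print(-c["R"].T@c["t"])
print(tri(t,(238,190),w,(308,283)), tri(t,(238,194),w,(308,283)))
for p in((308,402),(308,362),(308,283)): print(p,onz(w,p,.03),onz(w,p,.018))
for xs in((298,318),(273,342)): print(onz(w,(xs[0],310 if xs[0]>280 else 355),.018 if xs[0]>280 else .03),onz(w,(xs[1],310 if xs[0]>280 else 355),.018 if xs[0]>280 else .03))
cv2.imwrite("pics/crop2.png",np.hstack([cv2.resize(t["pixels"][150:290,140:310],None,fx=2.3,fy=2.3),cv2.resize(s["pixels"][160:300,110:280],None,fx=2.3,fy=2.3)])[:,:,::-1])
E
```

```text
[ 0.28598688 -0.0515894   0.96708069]
[0.57820989 0.17208693 0.26939156]
[-0.29428344  0.50798961  0.74918812]
(array([0.5256702 , 0.16270711, 0.13969806]), np.float64(0.025830957562473514)) (array([0.52080175, 0.16385021, 0.1292963 ]), np.float64(0.023938864626220125))
(308, 402) [0.38274978 0.17678496 0.03      ] [0.37295194 0.17702046 0.018     ]
(308, 362) [0.41508184 0.1770153  0.03      ] [0.4069047  0.17726235 0.018     ]
(308, 283) [0.4728771  0.17742705 0.03      ] [0.46759707 0.17769473 0.018     ]
[0.44763197 0.18432547 0.018     ] [0.44783468 0.17078055 0.018     ]
[0.42016809 0.20048299 0.03      ] [0.42085193 0.15428932 0.03      ]
```

View pics/crop2.png

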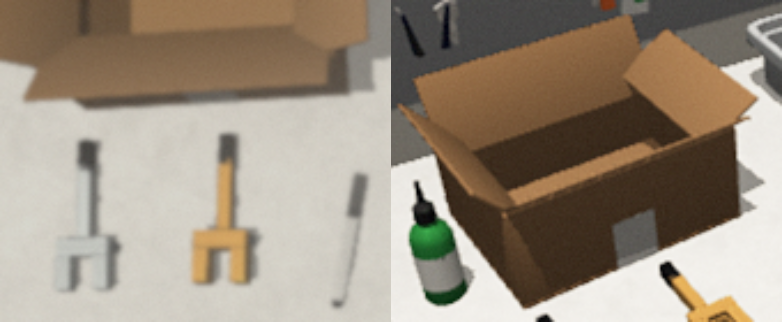

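```bash
python3 -m creep '-0.2 0 -0.1 0 0 -0.029 1;-0.2 0 -0.2 0 0 -0.058 1;-0.2 0 -0.2 0 0 -0.087 1;-0.2 0 -0.2 0 0 -0.116 1;-0.2 0 -0.2 0 0 -0.145 1'
python3 -m creep '0 0 0 0 0 -0.029 1;0 0 0 0 0 -0.058 1;0 0 0 0 0 -0.087 1;0 0 0 0 0 -0.116 1;0 0 0 0 0 -0.145 1'
python3 -m creep '0 0 0 0 0 -0.029 1;0 0 0 0 0 -0.058 1;0 0 0 0 0 -0.087 1;0 0 0 0 0 -0.116 1;0 0 0 0 0 -0.145 1'
python3 -m creep '0 0 0 0 0 -0.03 1;0 0 0 0 0 -0.06 1;0 0 0 0 0 -0.065 1;0 0 0 0 0 -0.065 1;0 0 0 0 0 -0.065 1'
cat >> h.py <<'E'
from scipy.spatial.transform import Rotation as Ro
def pose():
    q=telemetry.get_state(); w=q["orientation"]; M=Ro.from_quat(w[[1,2,3,0]]).as_matrix()
    print("pos",q["eef_pos"].round(4),"yaw",np.degrees(np.arctan2(M[1,0],M[0,0])).round(2),"z",M[:,2].round(3),"q",q["qpos"].round(2),"F",q["wrist_force"].round(2),"t",round(q["time"],2)); return q["eef_pos"],M
def go(target,yaw=None):
    p,M=pose(); d=M.T@(np.array(target)-p)/.2
    r=0 if yaw is None else -((yaw-np.degrees(np.arctan2(M[1,0],M[0,0]))+180)%360-180)/360
    print("rows shift",d.round(4),"rot z",round(r,4))
E
python3 - <<'E'
from h import *
pose()
c=snap("wrist","w2"); t=load("top0")
H=hsv(c); m=cv2.inRange(H,(8,140,90),(25,255,255)); b,l=blobs(m,300); print(b)
for bb,_ in b:
    i=None
def edge(P,c): # plane normal through camera and image line
    o,a=ray(c,P[0]); _,b=ray(c,P[1]); n=np.cross(a,b); return n,n@o
w=load("w1")
n1,d1=edge(((151,193.5),(290,187)),t); n2,d2=edge(((0,297),(640,265)),w)
for y in(.1,.173,.25): print("flap edge",np.linalg.solve(np.array([n1,n2,[0,1,0]]),[d1,d2,y]))
E
```

```text
time: 3.28
eef_pos: [0.4631, 0.1688, 0.1724]
orientation: [0.001, 0.894, 0.448, 0.0]
wrist_force: [0.4, -0.7, 0.0]
gripper_width: 1.004
gripper_force: 0.0
time: 3.9
eef_pos: [0.463, 0.1688, 0.1722]
orientation: [0.001, 0.606, 0.796, 0.0]
wrist_force: [0.2, -0.3, 0.7]
gripper_width: 0.997
gripper_force: 0.0
time: 4.53
eef_pos: [0.463, 0.1688, 0.1722]
orientation: [0.001, 0.194, 0.981, -0.0]
wrist_force: [-0.7, -0.6, -0.5]
gripper_width: 1.006
gripper_force: 0.0
time: 5.15
eef_pos: [0.462, 0.1704, 0.1715]
orientation: [0.0, -0.006, 1.0, -0.0]
wrist_force: [-0.4, -0.1, -0.7]
gripper_width: 1.002
gripper_force: 0.0
pos [0.462  0.1704 0.1715] yaw -179.3 z [ 0. -0. -1.] q [ 0.3  -0.04  2.05 -0.    1.13 -1.28] F [-0.41 -0.09 -0.67] t 5.15
[([293, 105, 72, 111, 3849], [328.7, 151.6])]
flap edge [0.53035914 0.1        0.1477442 ]
flap edge [0.52578379 0.173      0.14886465]
flap edge [0.52095774 0.25       0.15004649]
```

View pics/w2.png

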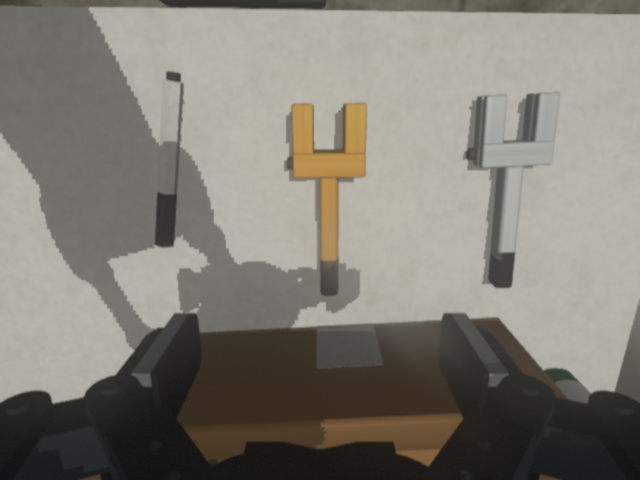

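The gauge is now in plain view: prong ends at row 104, head at columns 293–366, handle end at (329,294). The camera is away from the flap. Next I'll measure it.

```bash
python3 - <<'E'
from h import *
c=load("w2")
H=hsv(c); m=cv2.inRange(H,(8,120,60),(28,255,255)); m[300:]=0
C=[]
for r in(195,210,225,240,255):
    x=np.nonzero(m[r])[0]; x=x[(x>290)&(x<370)]; p=onz(c,(x.min(),r+.5),.018);q=onz(c,(x.max()+1,r+.5),.018); C.append((p+q)/2); print(r,x.min(),x.max(),C[-1].round(4),np.linalg.norm(p-q).round(4))
C=np.array(C); d=C[0]-C[-1]; print("gauge yaw",np.degrees(np.arctan2(d[1],d[0])))
print("prong top end",onz(c,(302,104),.03),onz(c,(355,104),.03),"back top",onz(c,(329,178),.018),"end",onz(c,(329,294.5),.018),onz(c,(329,294.5),.009))
go([.463,.173,.05],-179)
E
```

```text
195 321 336 [0.4443 0.1787 0.018 ] 0.0116
210 321 336 [0.4554 0.1789 0.018 ] 0.0117
225 322 336 [0.4668 0.1795 0.018 ] 0.0111
240 323 335 [0.4785 0.1798 0.018 ] 0.0098
255 323 334 [0.4905 0.1796 0.018 ] 0.0091
gauge yaw -178.82022723361914
prong top end [0.38152735 0.15951776 0.03      ] [0.38105409 0.19408437 0.03      ] back top [0.43153087 0.17843327 0.018     ] end [0.52289533 0.18031487 0.018     ] [0.52711378 0.18060579 0.009     ]
pos [0.4619 0.1706 0.1714] yaw -179.25 z [ 0. -0. -1.] q [ 0.3  -0.04  2.05 -0.    1.13 -1.28] F [ 0.65 -0.95 -0.71] t 5.2
rows shift [-0.0054  0.0121  0.6071] rot z -0.0007
```

```bash
python3 -m creep '-0.005 0.03 0.3 0 0 -0.001 1;-0.005 0.03 0.55 0 0 -0.001 0.6;-0.005 0.03 0.75 0 0 -0.001 0.5;-0.005 0.03 0.83 0 0 -0.001 0.5;-0.005 0.03 0.835 0 0 -0.001 0.5' 60; python3 -c "
from h import *;pose()"
python3 -m creep '0 0 0 0 0 0 0;0 0 0 0 0 0 0;0 0 0 0 0 0 0;0 0 0 0 0 0 0;0 0 0 0 0 0 0' 60;python3 -c "
from h import *;pose()"
```

```text
time: 5.82
eef_pos: [0.4621, 0.1768, 0.0037]
orientation: [-0.001, -0.01, 1.0, -0.0]
wrist_force: [-0.4, -1.0, -0.4]
gripper_width: 0.497
gripper_force: 0.0
pos [0.4621 0.1768 0.0037] yaw -178.81 z [-0.002 -0.001 -1.   ] q [ 0.32  0.19  2.17 -0.    0.78 -1.28] F [-0.4  -1.05 -0.44] t 5.83
time: 6.45
eef_pos: [0.4646, 0.1775, 0.0064]
orientation: [0.002, -0.011, 1.0, 0.001]
wrist_force: [-0.5, 0.0, 6.3]
gripper_width: 0.138
gripper_force: 61.2
pos [0.4646 0.1775 0.0064] yaw -178.79 z [ 0.004  0.001 -1.   ] q [ 0.31  0.19  2.17 -0.    0.78 -1.28] F [-0.53  0.04  6.31] t 6.45
```

```bash
python3 -m creep '0 0 -0.1 0 0 0 0;0 0 -0.3 0 0 0 0;0 -0.25 -0.35 0 0 0 0;0 -0.5 -0.35 0 0 0 0;0 -0.75 -0.35 0 0 0 0' 60
python3 -m creep '-0.15 -0.2 0 0 0 -0.014 0;-0.3 -0.34 0 0 0 -0.028 0;-0.5 -0.34 0 0 0 -0.028 0;-0.67 -0.34 0 0 0 -0.028 0;-0.67 -0.34 0 0 0 -0.028 0'
python3 - <<'E'
from h import *
t=load("top0")
print("bin edge",onz(t,(405,131),.0),onz(t,(405,131),.08))
go([.589,-.152+.11,.03],-168.8)
c=snap("wrist","w3")
E
```

```text
time: 7.08
eef_pos: [0.466, 0.0257, 0.0751]
orientation: [0.001, -0.011, 1.0, -0.0]
wrist_force: [0.7, 0.1, -2.3]
gripper_width: 0.143
gripper_force: 60.2
time: 7.7
eef_pos: [0.6039, -0.0385, 0.075]
orientation: [0.001, -0.098, 0.995, -0.0]
wrist_force: [-0.4, -0.5, -2.8]
gripper_width: 0.14
gripper_force: 60.2
bin edge [ 0.71323352 -0.19271455  0.        ] [ 0.67789031 -0.18104023  0.08      ]
pos [ 0.6039 -0.0385  0.075 ] yaw -168.73 z [ 0.003 -0.    -1.   ] q [-0.1   0.27  1.9   0.    0.97 -1.87] F [-0.36 -0.49 -2.77] t 7.7
rows shift [ 0.0772 -0.0022  0.2246] rot z 0.0002
```

View pics/w3.png

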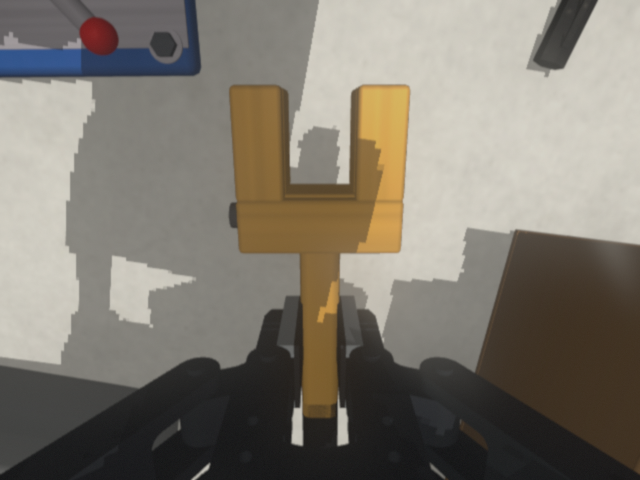

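The gauge is held straight: prong ends at row 85, slot between columns 288 and 352. The plate corner carries a hex bolt at (164,44), and the red ball is at (98,36). I'll sweep in above the bolt and below the collar.

```bash
python3 - <<'E'
from h import *
c=load("w3"); p,M=pose()
z=p[2]-.0064+.030
for n,px in(("tipL",(231,86)),("tipR",(409,86)),("inL",(288,100)),("inR",(351,100)),("back",(320,253))):
    X=onz(c,px,z); print(n,(M.T@(X-p)).round(4))
A=np.array([.485,-.1725,0]); u=M[:,0]
# axis refinement: red ball with known z .0733, bolt
print("red",onz(c,(98,36),.0733))
E
```

```text
pos [ 0.6018 -0.0383  0.0744] yaw -168.72 z [ 0.  0. -1.] q [-0.1   0.27  1.9   0.    0.97 -1.87] F [-0.81  1.29 -2.18] t 7.75
tipL [ 0.081  -0.0229 -0.0236]
tipR [ 0.0811  0.0249 -0.0236]
inL [ 0.0775 -0.0077 -0.0236]
inR [ 0.0775  0.0094 -0.0236]
back [ 0.0334  0.0011 -0.0236]
red [ 0.52025785 -0.12467249  0.0733    ]
```

```bash
python3 -m creep '0.077 0 0.1 0 0 0 0;0.077 0 0.205 0 0 0 0;0.077 0 0.205 0 0 0 0'; python3 - <<'E'
from h import *
p,M=pose(); A=np.array([.485,-.1725,p[2]]); print("axis in tool mm",(M.T@(A-p)*1000).round(1))
E
```

```text
time: 8.12
eef_pos: [0.5825, -0.0408, 0.0312]
orientation: [-0.003, -0.098, 0.995, 0.001]
wrist_force: [-0.3, 0.6, -1.7]
gripper_width: 0.143
gripper_force: 60.1
pos [ 0.5825 -0.0408  0.0312] yaw -168.71 z [-0.006  0.001 -1.   ] q [-0.11  0.3   1.96 -0.    0.88 -1.88] F [-0.32  0.59 -1.74] t 8.12
axis in tool mm [ 121.4 -110.     0.5]
```

```bash
python3 -m creep '0 -0.2 0 0 0 0 0;0 -0.4 0 0 0 0 0;0 -0.5 0 0 0 0 0;0 -0.54 0 0 0 0 0;0 -0.54 0 0 0 0 0'; python3 - <<'E'
from h import *
p,M=pose(); A=np.array([.485,-.1725,p[2]]); print("axis in tool mm",(M.T@(A-p)*1000).round(1))
c=snap("wrist","w4")
E
```

```text
time: 8.75
eef_pos: [0.607, -0.1469, 0.0334]
orientation: [-0.0, -0.098, 0.995, 0.0]
wrist_force: [-0.1, 0.5, -1.9]
gripper_width: 0.142
gripper_force: 60.2
pos [ 0.607  -0.1469  0.0334] yaw -168.76 z [-0.  0. -1.] q [-0.28  0.36  1.88  0.    0.91 -2.04] F [-0.12  0.55 -1.87] t 8.75
axis in tool mm [124.7  -1.3   0. ]
```

View pics/w4.png

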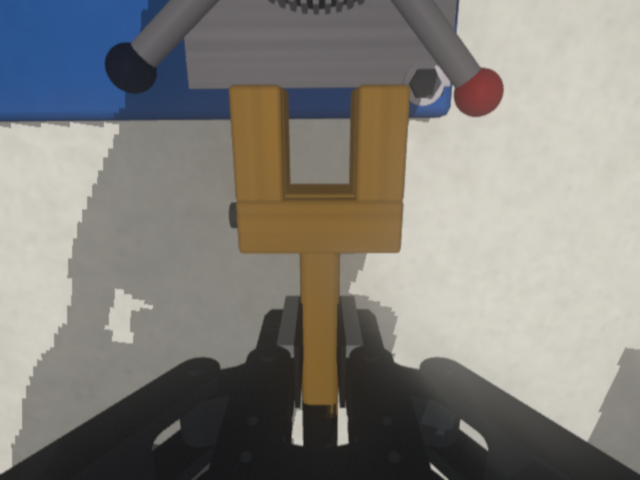

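```bash
python3 - <<'E'
from h import *
c=load("w4"); p,M=pose()
T=lambda px,z: (M.T@(onz(c,px,z)-p))
r=T((478.5,92),.0733); b=T((131,67.5),.0733); d=r-b; print(r,b,np.linalg.norm(d[:2]))
n=np.array([d[1],-d[0]])/np.linalg.norm(d[:2]); n=n if n[0]>0 else -n
print("axis tool",(r+b)[:2]/2+n*.0403)
print("prong outer mid", [(T((231,88),z)+T((408.5,88),z))/2 for z in (p[2]-.0064+.03,)])
E
```

```text
pos [ 0.6068 -0.1464  0.0333] yaw -168.72 z [-0.001  0.001 -1.   ] q [-0.28  0.36  1.88  0.    0.91 -2.04] F [-0.81  0.95 -2.54] t 8.8
[ 0.08076189  0.03790605 -0.0399711 ] [ 0.08596317 -0.04200606 -0.04002742] 0.08008120310542624
axis tool [0.12357744 0.00056749]
prong outer mid [array([ 0.0823658 ,  0.00107453, -0.02356184])]
```

```bash
python3 -m creep '0.08 -0.002 0 0 0 0 0;0.16 -0.002 0 0 0 0 0;0.24 -0.002 0 0 0 0 0;0.3 -0.002 0 0 0 0 0;0.31 -0.002 0 0 0 0 0';python3 -c "
from h import *;pose()"
python3 -m creep '0 0 0 0 0 0 0;0 0 0.03 0 0 0 0;0 0 0.05 0 0 0 0;0 0 0.055 0 0 0 0;0 0 0.055 0 0 0 0';python3 -c "
from h import *;pose()"
```

```text
time: 9.43
eef_pos: [0.5452, -0.1598, 0.0332]
orientation: [-0.0, -0.098, 0.995, 0.0]
wrist_force: [-0.2, 0.1, -2.8]
gripper_width: 0.141
gripper_force: 60.2
pos [ 0.5452 -0.1598  0.0332] yaw -168.76 z [-0.  0. -1.] q [-0.33  0.27  2.    0.    0.87 -2.1 ] F [-0.16  0.14 -2.76] t 9.43
time: 10.05
eef_pos: [0.5464, -0.1595, 0.022]
orientation: [-0.0, -0.098, 0.995, 0.0]
wrist_force: [1.3, 0.7, -2.8]
gripper_width: 0.139
gripper_force: 60.2
pos [ 0.5464 -0.1595  0.022 ] yaw -168.71 z [-0.001  0.    -1.   ] q [-0.33  0.28  2.    0.    0.85 -2.1 ] F [ 1.3   0.71 -2.82] t 10.05
```

```bash
python3 -m creep '0.005 0 0 0 0 0 0;0.01 0 0 0 0 0 0;0.01 0 0 0 0 0 0';
python3 -m creep '0.005 0 0 0 0 0 0;0.01 0 0 0 0 0 0;0.01 0 0 0 0 0 0' | sed -n 2,4p
python3 -m creep '0.003 0 0 0 0 0 0;0.005 0 0 0 0 0 0;0.005 0 0 0 0 0 0'| sed -n 2,4p
```

```text
time: 10.42
eef_pos: [0.5448, -0.1601, 0.0226]
orientation: [0.0, -0.098, 0.995, -0.0]
wrist_force: [1.1, -0.4, -2.1]
gripper_width: 0.142
gripper_force: 60.2
eef_pos: [0.5438, -0.1604, 0.0227]
orientation: [0.001, -0.098, 0.995, -0.0]
wrist_force: [4.0, 2.1, -3.4]
eef_pos: [0.5438, -0.1605, 0.0229]
orientation: [0.002, -0.098, 0.995, -0.0]
wrist_force: [6.4, 4.0, -4.1]
```

```bash
python3 -m creep '-0.004 0 0.004 0 0 0 0;-0.004 0 0.008 0 0 0 0;-0.004 0 0.008 0 0 0 0'|sed -n 2,4p; 
python3 -m creep '0 0 0.003 0 0 0 0;0 0 0.003 0 0 0 0'|sed -n 2,4p
```

```text
eef_pos: [0.5439, -0.1607, 0.0215]
orientation: [0.001, -0.098, 0.995, -0.0]
wrist_force: [5.5, 2.3, -0.5]
eef_pos: [0.5439, -0.1607, 0.0214]
orientation: [0.001, -0.098, 0.995, -0.0]
wrist_force: [4.5, 1.9, 4.8]
```

```bash
python3 -m creep '0 0 0 0 0 0 0.4;0 0 0 0 0 0 0.4;0 0 0 0 0 0 0.4;0 0 -0.1 0 0 0 0.4;0 0 -0.2 0 0 0 0.4'; 
python3 -m creep '0 0 -0.3 0 0 0 0.4;0 0 -0.5 0 0 0 0;0 0 -0.5 0 0 0 0;0 0 -0.5 0 0 0 0;0 0 -0.5 0 0 0 0'; python3 - <<'E'
from h import *
p,M=pose(); c=snap("wrist","w5"); t=snap("top","t5")
cv2.imwrite("pics/crop5.png",np.hstack([cv2.resize(c["pixels"],(533,400)),cv2.resize(t["pixels"][170:270,350:415],(260,400),interpolation=cv2.INTER_CUBIC)])[:,:,::-1])
E
```

```text
time: 12.42
eef_pos: [0.5399, -0.1605, 0.059]
orientation: [-0.003, -0.099, 0.995, 0.0]
wrist_force: [0.7, 0.1, -0.2]
gripper_width: 0.406
gripper_force: 0.0
time: 13.05
eef_pos: [0.5403, -0.1601, 0.1575]
orientation: [-0.002, -0.098, 0.995, 0.001]
wrist_force: [-0.9, -1.0, -0.2]
gripper_width: 0.006
gripper_force: 0.0
pos [ 0.5403 -0.1601  0.1575] yaw -168.72 z [-0.005  0.001 -1.   ] q [-0.33  0.12  1.92 -0.    1.11 -2.1 ] F [-0.87 -0.99 -0.23] t 13.05
```

View pics/crop5.png

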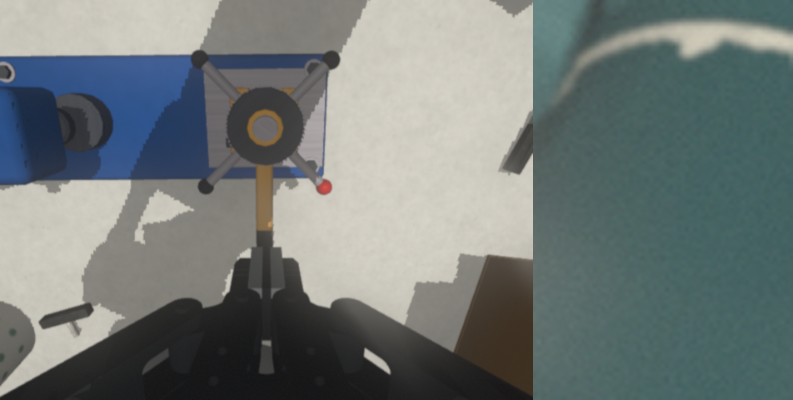

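The gauge sits round the post under the collar with its handle straight out, and the red pin is at the lower right. Next I'll bring the closed fingertips between the red pin and the black one before it.

```bash
cat >> h.py <<'E'
A=np.array([.485,-.1726])
def rel():
    p,M=pose(); v=(M.T@np.r_[p[:2]-A,0])[:2]; print("rel mm",(v*1000).round(1),"phi",np.degrees(np.arctan2(v[1],v[0])).round(1),"r",(np.linalg.norm(v)*1000).round(1)); return v
def orb(a,b,n,r=.048):
    f=lambda d: r/.2*np.array([np.cos(np.radians(d)),np.sin(np.radians(d))])
    print(a,"->",b,[ (f(x)-f(a)).round(3).tolist() for x in np.linspace(a,b,n+1)[1:]])
E
python3 - <<'E'
from h import *
v=rel(); print("to start",(np.array([.0017,.048])-v)/.2)
for k in range(6): orb(88+80*k,168+80*k,5)
E
```

```text
pos [ 0.5409 -0.1601  0.158 ] yaw -168.72 z [-0.004  0.001 -1.   ] q [-0.33  0.12  1.92 -0.    1.11 -2.1 ] F [-0.13  0.07 -0.18] t 13.15
rel mm [-57.3   1.3] phi 178.7 r 57.3
to start [0.29487643 0.23365141]
88 -> 168 [[-0.066, -0.007], [-0.128, -0.032], [-0.181, -0.073], [-0.22, -0.127], [-0.243, -0.19]]
168 -> 248 [[-0.005, -0.067], [0.009, -0.132], [0.041, -0.191], [0.087, -0.239], [0.145, -0.272]]
248 -> 328 [[0.065, -0.016], [0.132, -0.014], [0.195, 0.007], [0.25, 0.044], [0.293, 0.095]]
328 -> 408 [[0.027, 0.061], [0.036, 0.127], [0.027, 0.193], [0.0, 0.254], [-0.043, 0.306]]
408 -> 488 [[-0.055, 0.037], [-0.119, 0.058], [-0.186, 0.06], [-0.25, 0.044], [-0.308, 0.011]]
488 -> 568 [[-0.046, -0.048], [-0.078, -0.107], [-0.092, -0.172], [-0.087, -0.239], [-0.064, -0.302]]
```

```bash
python3 -m creep '0.15 0.15 0 0 0 0 0;0.295 0.234 0 0 0 0 0;0.295 0.234 0 0 0 0 0;0.295 0.234 0 0 0 0 0;0.295 0.234 0 0 0 0 0' >/dev/null; python3 -c "
from h import *;rel()"
python3 -m creep '0 0 0.2 0 0 0 0;0 0 0.4 0 0 0 0;0 0 0.51 0 0 0 0;0 0 0.515 0 0 0 0;0 0 0.515 0 0 0 0' >/dev/null; python3 -c "
from h import *;rel()"
```

```text
pos [ 0.4762 -0.1265  0.1601] yaw -168.72 z [ 0. -0. -1.] q [-0.31 -0.03  2.06 -0.    1.1  -2.08] F [-0.3   0.13  1.14] t 13.78
rel mm [-0.4 46.9] phi 90.5 r 46.9
pos [ 0.4765 -0.1265  0.0578] yaw -168.72 z [ 0.001 -0.    -1.   ] q [-0.31  0.1   2.15 -0.    0.89 -2.08] F [-0.46 -0.63  0.44] t 14.4
rel mm [-0.6 46.8] phi 90.8 r 46.8
```

```bash
python3 -m creep '-0.055 -0.001 0 0 0 0 0;-0.117 -0.026 0 0 0 0 0;-0.17 -0.067 0 0 0 0 0;-0.208 -0.121 0 0 0 0 0;-0.231 -0.184 0 0 0 0 0'; python3 - <<'E'
from h import *
rel(); c=snap("wrist","w6"); H=hsv(c); r=cv2.inRange(H,(0,130,70),(6,255,255))|cv2.inRange(H,(174,130,70),(180,255,255)); print(blobs(r,30)[0])
for b,ce in blobs(r,30)[0]:
    X=onz(c,ce,.072); print(X, np.degrees(np.arctan2(X[1]-A[1],X[0]-A[0])), np.linalg.norm(X[:2]-A))
E
```

```text
time: 15.02
eef_pos: [0.5286, -0.1539, 0.057]
orientation: [-0.0, -0.098, 0.995, 0.0]
wrist_force: [0.3, 0.7, -0.0]
gripper_width: 0.002
gripper_force: 0.3
pos [ 0.5286 -0.1539  0.057 ] yaw -168.71 z [-0.  0. -1.] q [-0.33  0.2   2.03  0.    0.91 -2.1 ] F [ 0.3   0.66 -0.04] t 15.03
rel mm [-46.4   9.8] phi 168.0 r 47.4
[([249, 355, 18, 13, 129], [256.1, 362.0])]
[ 0.54097226 -0.17264048  0.072     ] -0.04143339931688415 0.05597227116883894
```

```bash
python3 -m creep '-0.005 -0.067 0 0 0 0 0;0.009 -0.132 0 0 0 0 0;0.041 -0.191 0 0 0 0 0;0.087 -0.239 0 0 0 0 0;0.145 -0.272 0 0 0 0 0' | grep -E 'pos|wrist'; python3 -c "
from h import *;rel()"
python3 -m creep '0.065 -0.016 0 0 0 0 0;0.132 -0.014 0 0 0 0 0;0.195 0.007 0 0 0 0 0;0.25 0.044 0 0 0 0 0;0.293 0.095 0 0 0 0 0' | grep -E 'pos|wrist'; python3 -c "
from h import *;rel()"
```

```text
eef_pos: [0.5094, -0.2131, 0.0571]
wrist_force: [0.3, 1.0, -0.4]
pos [ 0.5094 -0.2131  0.0571] yaw -168.74 z [ 0. -0. -1.] q [-0.44  0.21  2.02 -0.    0.91 -2.21] F [ 0.28  1.   -0.41] t 15.7
rel mm [-16.  -44.5] phi -109.8 r 47.3
eef_pos: [0.448, -0.2045, 0.0571]
wrist_force: [0.6, -0.6, 0.8]
pos [ 0.448  -0.2045  0.0571] yaw -168.73 z [ 0. -0. -1.] q [-0.48  0.1   2.15 -0.    0.89 -2.25] F [ 0.62 -0.62  0.84] t 16.32
rel mm [ 42.5 -24.1] phi -29.5 r 48.9
```

```bash
python3 -m creep '0.027 0.061 0.01 0 0 0 0;0.036 0.127 0.02 0 0 0 0;0.027 0.193 0.03 0 0 0 0;0 0.254 0.035 0 0 0 0;-0.043 0.306 0.038 0 0 0 0' | grep -E 'pos|wrist'; python3 - <<'E'
from h import *
rel(); c=snap("wrist","w7"); H=hsv(c); r=cv2.inRange(H,(0,130,70),(6,255,255))|cv2.inRange(H,(174,130,70),(180,255,255))
for b,ce in blobs(r,30)[0]:
    X=onz(c,ce,.06); print(b,X, np.degrees(np.arctan2(X[1]-A[1],X[0]-A[0])), np.linalg.norm(X[:2]-A))
E
```

```text
eef_pos: [0.4456, -0.1423, 0.0493]
wrist_force: [-0.3, -0.3, -0.5]
pos [ 0.4456 -0.1423  0.0493] yaw -168.69 z [-0.  0. -1.] q [-0.36  0.07  2.2  -0.    0.87 -2.13] F [-0.32 -0.33 -0.46] t 16.95
rel mm [32.7 37.4] phi 48.9 r 49.7
```

```bash
python3 -m creep '-0.055 0.037 0 0 0 0 0;-0.119 0.058 0 0 0 0 0;-0.186 0.06 0 0 0 0 0;-0.25 0.044 0 0 0 0 0;-0.308 0.011 0 0 0 0 0' | grep -E 'pos|wrist'; python3 - <<'E'
from h import *
rel(); c=snap("wrist","w8"); H=hsv(c); r=cv2.inRange(H,(0,130,70),(6,255,255))|cv2.inRange(H,(174,130,70),(180,255,255))
for b,ce in blobs(r,30)[0]:
    X=onz(c,ce,.057); print(b,X, np.degrees(np.arctan2(X[1]-A[1],X[0]-A[0])), np.linalg.norm(X[:2]-A))
for k in range(6): orb(488+15*k,503+15*k,5)
E
```

```text
eef_pos: [0.5064, -0.1293, 0.0494]
wrist_force: [-0.9, -0.1, -0.1]
pos [ 0.5064 -0.1293  0.0494] yaw -168.71 z [-0.  0. -1.] q [-0.3   0.17  2.09  0.    0.89 -2.07] F [-0.86 -0.06 -0.08] t 17.62
rel mm [-29.4  38.3] phi 127.5 r 48.3
488 -> 503 [[-0.01, -0.008], [-0.019, -0.016], [-0.028, -0.025], [-0.036, -0.035], [-0.044, -0.045]]
503 -> 518 [[-0.007, -0.01], [-0.014, -0.021], [-0.02, -0.032], [-0.026, -0.043], [-0.031, -0.055]]
518 -> 533 [[-0.004, -0.012], [-0.008, -0.024], [-0.011, -0.036], [-0.014, -0.048], [-0.016, -0.061]]
533 -> 548 [[-0.001, -0.013], [-0.002, -0.025], [-0.002, -0.038], [-0.001, -0.05], [0.001, -0.063]]
548 -> 563 [[0.002, -0.012], [0.005, -0.025], [0.008, -0.037], [0.012, -0.049], [0.017, -0.06]]
563 -> 578 [[0.005, -0.011], [0.011, -0.023], [0.017, -0.033], [0.024, -0.044], [0.032, -0.054]]
```

```bash
cat >> h.py <<'E'
def pins(c,z,r=.057,lo=-100,hi=100):
    p,M=pose(); out=[]
    g=cv2.cvtColor(c["pixels"],cv2.COLOR_RGB2GRAY)
    ph=np.arange(lo,hi,2)
    for a in ph:
        v=M@np.array([np.cos(np.radians(a)),np.sin(np.radians(a)),0])*r
        x,y=proj(c,[A[0]+v[0],A[1]+v[1],z]).round().astype(int)
        out.append(int(g[y,x]) if 0<=x<640 and 0<=y<480 else -1)
    print([(int(a),o) for a,o in zip(ph,out) if 0<=o<45])
E
python3 - <<'E'
from h import *
pins(load("w8"),.0565); pins(load("w5"),.0733)
E
```

```text
pos [ 0.5085 -0.1302  0.05  ] yaw -168.72 z [ 0.003 -0.001 -1.   ] q [-0.3   0.17  2.09 -0.    0.88 -2.07] F [ 1.18  0.03 -0.49] t 17.68
[]
pos [ 0.5085 -0.1302  0.05  ] yaw -168.72 z [ 0.003 -0.001 -1.   ] q [-0.3   0.17  2.09 -0.    0.88 -2.07] F [ 1.18  0.03 -0.49] t 17.68
[]
```

```bash
python3 - <<'E'
from h import *
for n,z in(("w5",.0733),("w8",.0565),("w7",.06)):
    c=load(n); p,M=pose(); g=cv2.GaussianBlur(cv2.cvtColor(c["pixels"],cv2.COLOR_RGB2GRAY),(3,3),0)
    L=[]
    for a in range(-180,180,5):
        X=A+(M@np.array([np.cos(np.radians(a)),np.sin(np.radians(a)),0])*.057)[:2]
        x,y=proj(c,[*X,z]).round().astype(int); L.append((a,int(g[y,x]) if 0<=x<640 and 0<=y<480 else -1))
    print(n,L)
E
```

```text
pos [ 0.5085 -0.1302  0.05  ] yaw -168.72 z [ 0.003 -0.001 -1.   ] q [-0.3   0.17  2.09 -0.    0.88 -2.07] F [ 1.18  0.03 -0.49] t 17.68
w5 [(-180, 115), (-175, 129), (-170, 130), (-165, 128), (-160, 126), (-155, 127), (-150, 126), (-145, 126), (-140, 50), (-135, 49), (-130, 120), (-125, 63), (-120, 62), (-115, 61), (-110, 59), (-105, 58), (-100, 57), (-95, 57), (-90, 57), (-85, 56), (-80, 58), (-75, 67), (-70, 85), (-65, 87), (-60, 88), (-55, 90), (-50, 90), (-45, 55), (-40, 57), (-35, 130), (-30, 131), (-25, 132), (-20, 131), (-15, 130), (-10, 129), (-5, 127), (0, 131), (5, 128), (10, 124), (15, 126), (20, 126), (25, 127), (30, 128), (35, 128), (40, 127), (45, 56), (50, 59), (55, 202), (60, 200), (65, 202), (70, 204), (75, 204), (80, 204), (85, 204), (90, 204), (95, 207), (100, 205), (105, 201), (110, 205), (115, 200), (120, 198), (125, 202), (130, 113), (135, 107), (140, 192), (145, 203), (150, 202), (155, 199), (160, 197), (165, 195), (170, 190), (175, 116)]
pos [ 0.5085 -0.1302  0.05  ] yaw -168.72 z [ 0.003 -0.001 -1.   ] q [-0.3   0.17  2.09 -0.    0.88 -2.07] F [ 1.18  0.03 -
[... 1063 characters left out ...]
, -1), (-140, -1), (-135, -1), (-130, -1), (-125, 28), (-120, 30), (-115, 26), (-110, 28), (-105, 29), (-100, 120), (-95, 52), (-90, 52), (-85, 52), (-80, 51), (-75, 52), (-70, 52), (-65, 51), (-60, 52), (-55, 52), (-50, 52), (-45, 53), (-40, 54), (-35, 55), (-30, 56), (-25, 36), (-20, 36), (-15, 76), (-10, 88), (-5, 65), (0, 61), (5, 68), (10, 92), (15, 99), (20, 100), (25, 100), (30, 100), (35, 88), (40, 66), (45, 44), (50, 69), (55, 59), (60, 44), (65, 44), (70, 42), (75, 40), (80, 37), (85, 33), (90, 31), (95, 29), (100, 27), (105, 27), (110, 26), (115, 26), (120, 26), (125, 25), (130, -1), (135, -1), (140, -1), (145, -1), (150, -1), (155, -1), (160, -1), (165, -1), (170, -1), (175, -1)]
```

```bash
cat > chk.py <<'E'
import sys,re,numpy as np
s=sys.stdin.read(); thr=float(sys.argv[1])
g=lambda k: np.array([float(x) for x in re.search(k+r": \[(.*?)\]",s).group(1).split(",")])
p,F=g("eef_pos"),g("wrist_force"); v=p[:2]-[.485,-.1726]; t=np.array([v[1],-v[0]])/np.linalg.norm(v)
ft=-F[:2]@t; phi=(-168.72-np.degrees(np.arctan2(v[1],v[0])))%360
print(f"phi {phi:.1f} r {1e3*np.linalg.norm(v):.1f} z {p[2]:.4f} Ft {ft:.2f}"); sys.exit(ft>thr)
E
python3 -m creep '-0.019 -0.016 0 0 0 0 0;-0.036 -0.035 0 0 0 0 0;-0.051 -0.055 0 0 0 0 0;-0.064 -0.077 0 0 0 0 0;-0.075 -0.1 0 0 0 0 0' | python3 chk.py 2 &&
python3 -m creep '-0.003 -0.01 0 0 0 0 0;-0.006 -0.02 0 0 0 0 0;-0.009 -0.03 0 0 0 0 0' | python3 chk.py 2 &&
python3 -m creep '-0.002 -0.01 0 0 0 0 0;-0.003 -0.02 0 0 0 0 0;-0.004 -0.03 0 0 0 0 0' | python3 chk.py 2 && python3 - <<'E'
from h import *
rel()
E
```

```text
phi 157.2 r 47.2 z 0.0495 Ft 0.42False
```

```bash
sed -i 's/sys.exit(ft>thr)/sys.exit(int(ft>thr))/' chk.py
python3 -m creep '-0.003 -0.01 0 0 0 0 0;-0.006 -0.02 0 0 0 0 0;-0.009 -0.03 0 0 0 0 0' | python3 chk.py 2 &&
python3 -m creep '-0.002 -0.01 0 0 0 0 0;-0.003 -0.02 0 0 0 0 0;-0.004 -0.03 0 0 0 0 0' | python3 chk.py 2 && python3 - <<'E'
from h import *
rel()
c=snap("wrist","w9"); M=pose()[1]; g=cv2.GaussianBlur(cv2.cvtColor(c["pixels"],cv2.COLOR_RGB2GRAY),(3,3),0)
L=[]
for a in range(-60,120,2):
    X=A+(M@np.array([np.cos(np.radians(a)),np.sin(np.radians(a)),0])*.057)[:2]
    x,y=proj(c,[*X,.0545]).round().astype(int); L.append((a,int(g[y,x])))
print(L)
E
```

```text
phi 164.4 r 46.9 z 0.0494 Ft 0.50
phi 171.9 r 46.5 z 0.0495 Ft 1.89
pos [ 0.5289 -0.1572  0.0495] yaw -168.72 z [ 0.  0. -1.] q [-0.33  0.22  2.03  0.    0.9  -2.1 ] F [-1.99  1.25 -0.49] t 19.05
rel mm [-46.1   6.5] phi 171.9 r 46.5
pos [ 0.529  -0.1574  0.0495] yaw -168.72 z [ 0. -0. -1.] q [-0.33  0.22  2.03 -0.    0.9  -2.1 ] F [-0.   -0.11 -0.41] t 19.1
[(-60, 99), (-58, 99), (-56, 101), (-54, 102), (-52, 103), (-50, 104), (-48, 105), (-46, 107), (-44, 108), (-42, 102), (-40, 101), (-38, 227), (-36, 227), (-34, 227), (-32, 181), (-30, 155), (-28, 155), (-26, 155), (-24, 152), (-22, 154), (-20, 155), (-18, 154), (-16, 152), (-14, 151), (-12, 152), (-10, 152), (-8, 151), (-6, 153), (-4, 151), (-2, 150), (0, 152), (2, 153), (4, 151), (6, 149), (8, 149), (10, 128), (12, 51), (14, 52), (16, 53), (18, 52), (20, 50), (22, 147), (24, 149), (26, 150), (28, 151), (30, 149), (32, 149), (34, 150), (36, 150), (38, 114), (40, 74), (42, 79), (44, 79), (46, 108), (48, 155), (50, 154), (52, 222), (54, 227), (56, 228), (58, 227), (60, 228), (62, 229), (64, 230), (66, 230), (68, 230), (70, 231), (72, 230), (74, 230), (76, 231), (78, 231), (80, 230), (82, 231), (84, 231), (86, 229), (88, 231), (90, 231), (92, 230), (94, 230), (96, 229), (98, 215), (100, 88), (102, 88), (104, 98), (106, 95), (108, 117), (110, 230), (112, 229), (114, 229), (116, 227), (118, 227)]
```

```bash
C="python3 chk.py 2"
python3 -m creep '-0.001 -0.005 0 0 0 0 0;-0.001 -0.005 0 0 0 0 0' | $C &&
python3 -m creep '-0.001 -0.005 0 0 0 0 0;-0.001 -0.005 0 0 0 0 0' | $C &&
python3 -m creep '-0.001 -0.005 0 0 0 0 0;-0.001 -0.005 0 0 0 0 0' | $C &&
python3 -m creep '-0.001 -0.005 0 0 0 0 0;-0.001 -0.005 0 0 0 0 0' | $C &&
python3 -m creep '-0.001 -0.005 0 0 0 0 0;-0.001 -0.005 0 0 0 0 0' | $C &&
python3 -m creep '0 -0.005 0 0 0 0 0;0 -0.005 0 0 0 0 0' | $C &&
python3 -m creep '0 -0.005 0 0 0 0 0;0 -0.005 0 0 0 0 0' | $C &&
python3 -m creep '0 -0.005 0 0 0 0 0;0 -0.005 0 0 0 0 0' | $C &&
python3 -m creep '0 -0.005 0 0 0 0 0;0 -0.005 0 0 0 0 0' | $C &&
python3 -m creep '0 -0.005 0 0 0 0 0;0 -0.005 0 0 0 0 0' | $C &&
python3 -m creep '0 -0.005 0 0 0 0 0;0 -0.005 0 0 0 0 0' | $C &&
python3 -m creep '0 -0.005 0 0 0 0 0;0 -0.005 0 0 0 0 0' | $C &&
python3 -m creep '0 -0.005 0 0 0 0 0;0 -0.005 0 0 0 0 0' | $C &&
python3 -m creep '0.001 -0.005 0 0 0 0 0;0.001 -0.005 0 0 0 0 0' | $C &&
python3 -m creep '0.001 -0.005 0 0 0 0 0;0.001 -0.005 0 0 0 0 0' | $C &&
python3 -m creep '0.001 -0.005 0 0 0 0 0;0.001 -0.005 0 0 0 0 0' | $C; python3 -c "
from h import *;rel()"
```

```text
phi 173.2 r 46.6 z 0.0495 Ft 1.45
phi 174.4 r 46.7 z 0.0495 Ft 0.33
phi 175.7 r 46.8 z 0.0495 Ft -0.11
phi 176.9 r 47.0 z 0.0495 Ft -0.00
phi 178.2 r 47.1 z 0.0495 Ft 0.31
phi 179.4 r 47.1 z 0.0495 Ft -0.33
phi 180.6 r 47.0 z 0.0495 Ft 0.80
phi 181.7 r 47.1 z 0.0495 Ft 0.00
phi 183.0 r 47.2 z 0.0495 Ft 0.69
phi 184.1 r 47.3 z 0.0495 Ft 0.42
phi 185.5 r 47.3 z 0.0495 Ft 1.59
phi 186.6 r 47.4 z 0.0495 Ft 0.46
phi 187.8 r 47.5 z 0.0495 Ft 0.09
phi 189.0 r 47.4 z 0.0495 Ft 0.50
phi 190.2 r 47.4 z 0.0495 Ft 1.02
phi 191.5 r 47.4 z 0.0495 Ft 0.50
pos [ 0.5324 -0.1728  0.0495] yaw -168.72 z [ 0. -0. -1.] q [-0.36  0.23  2.01 -0.    0.9  -2.13] F [-0.45  0.5   0.28] t 23.1
rel mm [-46.5  -9.5] phi -168.5 r 47.4
```

```bash
C="python3 chk.py 2"
python3 -m creep '0.001 -0.005 0.005 0 0 0 0;0.001 -0.005 0.005 0 0 0 0' | $C &&
python3 -m creep '0.001 -0.005 0 0 0 0 0;0.001 -0.005 0 0 0 0 0' | $C &&
python3 -m creep '0.001 -0.005 0 0 0 0 0;0.001 -0.005 0 0 0 0 0' | $C &&
python3 -m creep '0.001 -0.005 0 0 0 0 0;0.001 -0.005 0 0 0 0 0' | $C &&
python3 -m creep '0.001 -0.005 0 0 0 0 0;0.001 -0.005 0 0 0 0 0' | $C &&
python3 -m creep '0.001 -0.005 0 0 0 0 0;0.001 -0.005 0 0 0 0 0' | $C &&
python3 -m creep '0.002 -0.005 0 0 0 0 0;0.002 -0.005 0 0 0 0 0' | $C &&
python3 -m creep '0.002 -0.005 0 0 0 0 0;0.002 -0.005 0 0 0 0 0' | $C &&
python3 -m creep '0.002 -0.005 0 0 0 0 0;0.002 -0.005 0 0 0 0 0' | $C &&
python3 -m creep '0.002 -0.005 0 0 0 0 0;0.002 -0.005 0 0 0 0 0' | $C &&
python3 -m creep '0.002 -0.005 0 0 0 0 0;0.002 -0.005 0 0 0 0 0' | $C &&
python3 -m creep '0.002 -0.005 0 0 0 0 0;0.002 -0.005 0 0 0 0 0' | $C &&
python3 -m creep '0.002 -0.004 0 0 0 0 0;0.002 -0.004 0 0 0 0 0' | $C &&
python3 -m creep '0.002 -0.004 0 0 0 0 0;0.002 -0.004 0 0 0 0 0' | $C &&
python3 -m creep '0.002 -0.004 0 0 0 0 0;0.002 -0.004 0 0 0 0 0' | $C &&
python3 -m creep '0.002 -0.004 0 0 0 0 0;0.002 -0.004 0 0 0 0 0' | $C; python3 -c "
from h import *;rel()"
```

```text
phi 192.7 r 47.5 z 0.0485 Ft 1.11
phi 193.9 r 47.5 z 0.0485 Ft 0.65
phi 195.2 r 47.4 z 0.0484 Ft 0.71
phi 196.4 r 47.5 z 0.0484 Ft 0.18
phi 197.7 r 47.6 z 0.0485 Ft 0.28
phi 198.9 r 47.8 z 0.0485 Ft 0.77
phi 200.1 r 47.8 z 0.0485 Ft 0.33
phi 201.4 r 47.7 z 0.0485 Ft 1.08
phi 202.8 r 47.8 z 0.0485 Ft 0.47
phi 204.1 r 47.8 z 0.0485 Ft 0.54
phi 205.3 r 47.8 z 0.0485 Ft 0.73
phi 206.5 r 47.9 z 0.0485 Ft 0.65
phi 207.7 r 47.8 z 0.0485 Ft 0.55
phi 208.7 r 47.9 z 0.0485 Ft 0.41
phi 209.8 r 48.0 z 0.0485 Ft 0.44
phi 210.8 r 48.1 z 0.0485 Ft -0.32
pos [ 0.5303 -0.1887  0.0485] yaw -168.72 z [ 0. -0. -1.] q [-0.39  0.24  2.01 -0.    0.9  -2.15] F [-0.12 -0.32  0.92] t 27.1
rel mm [-41.2 -24.6] phi -149.1 r 48.0
```

```bash
C="python3 chk.py 2"
python3 -m creep '0.002 -0.004 0 0 0 0 0;0.002 -0.004 0 0 0 0 0' | $C &&
python3 -m creep '0.002 -0.004 0 0 0 0 0;0.002 -0.004 0 0 0 0 0' | $C &&
python3 -m creep '0.003 -0.004 0 0 0 0 0;0.003 -0.004 0 0 0 0 0' | $C &&
python3 -m creep '0.002 -0.004 0 0 0 0 0;0.002 -0.004 0 0 0 0 0' | $C &&
python3 -m creep '0.003 -0.004 0 0 0 0 0;0.003 -0.004 0 0 0 0 0' | $C &&
python3 -m creep '0.003 -0.004 0 0 0 0 0;0.003 -0.004 0 0 0 0 0' | $C &&
python3 -m creep '0.003 -0.004 0 0 0 0 0;0.003 -0.004 0 0 0 0 0' | $C &&
python3 -m creep '0.003 -0.004 0 0 0 0 0;0.003 -0.004 0 0 0 0 0' | $C &&
python3 -m creep '0.003 -0.003 0 0 0 0 0;0.003 -0.003 0 0 0 0 0' | $C &&
python3 -m creep '0.003 -0.004 0 0 0 0 0;0.003 -0.004 0 0 0 0 0' | $C &&
python3 -m creep '0.003 -0.003 0 0 0 0 0;0.003 -0.003 0 0 0 0 0' | $C &&
python3 -m creep '0.003 -0.003 0 0 0 0 0;0.003 -0.003 0 0 0 0 0' | $C &&
python3 -m creep '0.003 -0.003 0 0 0 0 0;0.003 -0.003 0 0 0 0 0' | $C &&
python3 -m creep '0.003 -0.003 0 0 0 0 0;0.003 -0.003 0 0 0 0 0' | $C &&
python3 -m creep '0.003 -0.003 0 0 0 0 0;0.003 -0.003 0 0 0 0 0' | $C &&
python3 -m creep '0.003 -0.003 0 0 0 0 0;0.003 -0.003 0 0 0 0 0' | $C; python3 -c "
from h import *;rel()"
```

```text
phi 212.0 r 48.1 z 0.0485 Ft 0.26
phi 212.9 r 48.2 z 0.0485 Ft 0.37
phi 214.2 r 48.1 z 0.0485 Ft -0.66
phi 215.2 r 48.3 z 0.0485 Ft 0.55
phi 216.5 r 48.2 z 0.0485 Ft 0.50
phi 217.6 r 48.2 z 0.0485 Ft 0.76
phi 218.8 r 48.3 z 0.0485 Ft 0.00
phi 220.0 r 48.2 z 0.0485 Ft -0.26
phi 221.0 r 48.2 z 0.0485 Ft 0.29
phi 222.1 r 48.3 z 0.0485 Ft 0.48
phi 223.2 r 48.3 z 0.0485 Ft 0.18
phi 224.2 r 48.2 z 0.0485 Ft -0.27
phi 225.2 r 48.2 z 0.0485 Ft 0.81
phi 226.2 r 48.2 z 0.0485 Ft 0.62
phi 227.2 r 48.3 z 0.0485 Ft 0.60
phi 228.2 r 48.3 z 0.0485 Ft -0.40
pos [ 0.5236 -0.2016  0.0485] yaw -168.72 z [-0. -0. -1.] q [-0.41  0.23  2.01 -0.    0.9  -2.18] F [-0.82  0.08  0.18] t 31.1
rel mm [-32.2 -36. ] phi -131.8 r 48.3
```

```bash
cat >> h.py <<'E'
def ring(n,z,lo=-80,hi=130,r=.057):
    c=snap("wrist",n); M=pose()[1]; g=cv2.GaussianBlur(cv2.cvtColor(c["pixels"],cv2.COLOR_RGB2GRAY),(3,3),0); L=[]
    for a in range(lo,hi,2):
        X=A+(M@np.array([np.cos(np.radians(a)),np.sin(np.radians(a)),0])*r)[:2]
        x,y=proj(c,[*X,z]).round().astype(int); L.append(f"{a}:{int(g[y,x]) if 0<=x<640 and 0<=y<480 else -1}")
    print(*L)
E
python3 -c "
from h import *
ring('w10',.052)"
```

```text
pos [ 0.5236 -0.2016  0.0485] yaw -168.72 z [-0. -0. -1.] q [-0.41  0.23  2.01 -0.    0.9  -2.18] F [ 0.1  -1.   -0.93] t 31.15
-80:65 -78:65 -76:65 -74:66 -72:66 -70:66 -68:66 -66:67 -64:67 -62:67 -60:67 -58:67 -56:67 -54:68 -52:69 -50:77 -48:124 -46:73 -44:71 -42:71 -40:72 -38:71 -36:70 -34:77 -32:146 -30:152 -28:151 -26:153 -24:70 -22:53 -20:54 -18:55 -16:53 -14:71 -12:148 -10:152 -8:151 -6:150 -4:151 -2:148 0:147 2:147 4:148 6:149 8:150 10:151 12:152 14:153 16:153 18:153 20:153 22:153 24:219 26:227 28:228 30:229 32:227 34:227 36:227 38:228 40:229 42:228 44:230 46:229 48:229 50:228 52:229 54:228 56:228 58:228 60:228 62:229 64:227 66:116 68:113 70:114 72:115 74:113 76:193 78:230 80:229 82:229 84:228 86:229 88:228 90:228 92:230 94:230 96:230 98:230 100:231 102:230 104:230 106:230 108:230 110:230 112:232 114:230 116:229 118:229 120:230 122:230 124:231 126:231 128:231
```

```bash
python3 - <<'E'
from h import *
M=pose()[1]
for n,z,L in(("w8",.0565,(-32,35,45,58,-125)),("w9",.0545,(16,104,42)),("w10",.052,(-19,70,-40))):
    c=load(n)
    for a in L:
        X=A+(M@np.array([np.cos(np.radians(a)),np.sin(np.radians(a)),0])*.057)[:2]
        x,y=proj(c,[*X,z]).round().astype(int); print(n,a,(x,y),c["pixels"][y,x])
E
```

```text
pos [ 0.5236 -0.2016  0.0485] yaw -168.72 z [-0. -0. -1.] q [-0.41  0.23  2.01 -0.    0.9  -2.18] F [ 0.1  -1.   -0.93] t 31.15
w8 -32 (np.int64(94), np.int64(106)) [56 56 58]
w8 35 (np.int64(297), np.int64(112)) [51 65 93]
w8 45 (np.int64(321), np.int64(134)) [66 67 67]
w8 58 (np.int64(346), np.int64(166)) [57 56 55]
w8 -125 (np.int64(85), np.int64(337)) [60 60 62]
w9 16 (np.int64(345), np.int64(26)) [54 54 53]
w9 104 (np.int64(455), np.int64(244)) [93 91 87]
w9 42 (np.int64(417), np.int64(71)) [ 65  80 111]
w10 -19 (np.int64(371), np.int64(79)) [55 55 54]
w10 70 (np.int64(580), np.int64(188)) [117 114 109]
w10 -40 (np.int64(313), np.int64(113)) [ 55  73 109]
```

```bash
C="python3 chk.py 2"
python3 -m creep '0.003 -0.003 0 0 0 0 0;0.003 -0.003 0 0 0 0 0' | $C &&
python3 -m creep '0.003 -0.003 0 0 0 0 0;0.003 -0.003 0 0 0 0 0' | $C &&
python3 -m creep '0.003 -0.003 0 0 0 0 0;0.003 -0.003 0 0 0 0 0' | $C &&
python3 -m creep '0.004 -0.003 0 0 0 0 0;0.004 -0.003 0 0 0 0 0' | $C &&
python3 -m creep '0.003 -0.002 0 0 0 0 0;0.003 -0.002 0 0 0 0 0' | $C &&
python3 -m creep '0.004 -0.003 0 0 0 0 0;0.004 -0.003 0 0 0 0 0' | $C &&
python3 -m creep '0.003 -0.002 0 0 0 0 0;0.003 -0.002 0 0 0 0 0' | $C &&
python3 -m creep '0.004 -0.003 0 0 0 0 0;0.004 -0.003 0 0 0 0 0' | $C &&
python3 -m creep '0.003 -0.002 0 0 0 0 0;0.003 -0.002 0 0 0 0 0' | $C &&
python3 -m creep '0.004 -0.002 0 0 0 0 0;0.004 -0.002 0 0 0 0 0' | $C &&
python3 -m creep '0.004 -0.002 0 0 0 0 0;0.004 -0.002 0 0 0 0 0' | $C &&
python3 -m creep '0.004 -0.002 0 0 0 0 0;0.004 -0.002 0 0 0 0 0' | $C &&
python3 -m creep '0.004 -0.002 0 0 0 0 0;0.004 -0.002 0 0 0 0 0' | $C &&
python3 -m creep '0.004 -0.002 0 0 0 0 0;0.004 -0.002 0 0 0 0 0' | $C; python3 -c "
from h import *;rel()"
```

```text
phi 229.2 r 48.3 z 0.0485 Ft 0.21
phi 230.2 r 48.4 z 0.0485 Ft 0.67
phi 231.2 r 48.5 z 0.0485 Ft 0.67
phi 232.4 r 48.5 z 0.0485 Ft 0.79
phi 233.2 r 48.5 z 0.0485 Ft 1.01
phi 234.4 r 48.4 z 0.0485 Ft 0.43
phi 235.3 r 48.4 z 0.0485 Ft 0.14
phi 236.4 r 48.5 z 0.0485 Ft 0.42
phi 237.3 r 48.5 z 0.0485 Ft 0.78
phi 238.4 r 48.5 z 0.0485 Ft 0.07
phi 239.4 r 48.2 z 0.0485 Ft 0.22
phi 240.5 r 48.2 z 0.0485 Ft 0.11
phi 241.6 r 48.2 z 0.0485 Ft 0.86
phi 242.6 r 48.2 z 0.0485 Ft -0.69
pos [ 0.5151 -0.2102  0.0485] yaw -168.72 z [-0. -0. -1.] q [-0.43  0.23  2.02 -0.    0.9  -2.2 ] F [-0.83 -0.06  0.54] t 34.65
rel mm [-22.2 -42.8] phi -117.4 r 48.2
```

```bash
C="python3 chk.py 2"
python3 -m creep '0.004 -0.002 0.005 0 0 0 0;0.004 -0.002 0.005 0 0 0 0' | $C &&
python3 -m creep '0.004 -0.002 0 0 0 0 0;0.004 -0.002 0 0 0 0 0' | $C &&
python3 -m creep '0.004 -0.002 0 0 0 0 0;0.004 -0.002 0 0 0 0 0' | $C &&
python3 -m creep '0.004 -0.002 0 0 0 0 0;0.004 -0.002 0 0 0 0 0' | $C &&
python3 -m creep '0.004 -0.001 0 0 0 0 0;0.004 -0.001 0 0 0 0 0' | $C &&
python3 -m creep '0.004 -0.002 0 0 0 0 0;0.004 -0.002 0 0 0 0 0' | $C &&
python3 -m creep '0.004 -0.001 0 0 0 0 0;0.004 -0.001 0 0 0 0 0' | $C &&
python3 -m creep '0.004 -0.001 0 0 0 0 0;0.004 -0.001 0 0 0 0 0' | $C &&
python3 -m creep '0.004 -0.001 0 0 0 0 0;0.004 -0.001 0 0 0 0 0' | $C &&
python3 -m creep '0.004 -0.001 0 0 0 0 0;0.004 -0.001 0 0 0 0 0' | $C &&
python3 -m creep '0.004 -0.001 0 0 0 0 0;0.004 -0.001 0 0 0 0 0' | $C &&
python3 -m creep '0.004 -0.001 0 0 0 0 0;0.004 -0.001 0 0 0 0 0' | $C &&
python3 -m creep '0.004 0 0 0 0 0 0;0.004 0 0 0 0 0 0' | $C &&
python3 -m creep '0.004 0 0 0 0 0 0;0.004 0 0 0 0 0 0' | $C; python3 -c "
from h import *;rel();ring('w11',.0505,-40,110)"
```

```text
phi 243.6 r 48.4 z 0.0476 Ft 1.39
phi 244.5 r 48.3 z 0.0475 Ft 1.26
phi 245.5 r 48.2 z 0.0475 Ft 1.51
phi 246.6 r 48.2 z 0.0475 Ft 3.70
pos [ 0.5124 -0.2122  0.0475] yaw -168.73 z [ 0.  0. -1.] q [-0.44  0.22  2.02  0.    0.89 -2.21] F [2.66 2.62 0.41] t 35.65
rel mm [-19.1 -44.2] phi -113.4 r 48.2
pos [ 0.5124 -0.2122  0.0475] yaw -168.72 z [ 0.  0. -1.] q [-0.44  0.22  2.02  0.    0.89 -2.21] F [1.6  1.9  0.58] t 35.7
-40:71 -38:72 -36:72 -34:74 -32:73 -30:71 -28:67 -26:115 -24:153 -22:152 -20:152 -18:153 -16:153 -14:151 -12:152 -10:150 -8:147 -6:53 -4:54 -2:55 0:56 2:56 4:98 6:149 8:150 10:151 12:153 14:152 16:225 18:226 20:226 22:227 24:226 26:126 28:104 30:110 32:125 34:228 36:226 38:229 40:227 42:227 44:228 46:228 48:229 50:228 52:229 54:228 56:228 58:229 60:229 62:230 64:230 66:229 68:229 70:229 72:228 74:229 76:229 78:228 80:228 82:116 84:107 86:157 88:193 90:172 92:189 94:228 96:229 98:230 100:229 102:228 104:229 106:229 108:230
```

```bash
for i in 1 2 3; do python3 -m creep '0 0 0 0 0 0 0' | python3 chk.py 2; done
```

```text
phi 246.7 r 48.2 z 0.0475 Ft 2.01
phi 246.7 r 48.2 z 0.0475 Ft 3.50
phi 246.7 r 48.2 z 0.0475 Ft 3.03
```

The collar has landed: the tangential force holds at about 2.9 N, against about 0.4 N while it turned freely. I'll back off and lift, then go for the handle's outer part, because a pin now stands over its inner part.

```bash
python3 -m creep '-0.02 0.01 0 0 0 0 0;-0.05 0.03 0 0 0 0 0;-0.07 0.05 0 0 0 0 0;-0.07 0.05 -0.2 0 0 0 0;-0.07 0.05 -0.4 0 0 0 0.3' | grep -E 'pos|force'
python3 -m creep '0 0 -0.1 0 0 0 0.5;0 0 -0.1 0 0 0 0.5' | grep -E 'pos|force'
python3 - <<'E'
from h import *
v=rel(); print("to grip",((np.array([-.080,0])-v)/.2).round(3)); ring("w12",.051,-60,170)
E
```

```text
eef_pos: [0.5235, -0.1992, 0.1275]
wrist_force: [0.6, 0.0, -0.5]
gripper_force: 0.0
eef_pos: [0.5258, -0.2003, 0.1497]
wrist_force: [0.6, 0.2, -0.6]
gripper_force: 0.0
pos [ 0.5258 -0.2003  0.1497] yaw -168.7 z [ 0.004 -0.002 -1.   ] q [-0.41  0.12  1.94 -0.    1.09 -2.18] F [ 0.63  0.2  -0.64] t 36.95
rel mm [-34.6 -35.1] phi -134.5 r 49.3
to grip [-0.227  0.176]
pos [ 0.5246 -0.1998  0.1479] yaw -168.71 z [ 0.001 -0.001 -1.   ] q [-0.41  0.12  1.94 -0.    1.09 -2.18] F [ 0.07 -0.04  0.37] t 37.0
-60:67 -58:67 -56:68 -54:69 -52:74 -50:107 -48:104 -46:72 -44:71 -42:71 -40:71 -38:70 -36:69 -34:72 -32:135 -30:144 -28:144 -26:144 -24:145 -22:143 -20:144 -18:143 -16:143 -14:142 -12:142 -10:141 -8:139 -6:55 -4:53 -2:55 0:54 2:53 4:108 6:140 8:141 10:141 12:141 14:141 16:141 18:143 20:143 22:145 24:144 26:144 28:145 30:167 32:126 34:96 36:103 38:107 40:109 42:105 44:182 46:220 48:220 50:220 52:220 54:221 56:220 58:220 60:222 62:223 64:223 66:223 68:222 70:223 72:223 74:222 76:223 78:223 80:222 82:164 84:84 86:93 88:94 90:97 92:178 94:223 96:222 98:222 100:221 102:221 104:222 106:222 108:222 110:223 112:222 114:222 116:221 118:221 120:220 122:219 124:220 126:221 128:220 130:220 132:222 134:222 136:221 138:220 140:220 142:220 144:220 146:220 148:222 150:221 152:220 154:221 156:221 158:220 160:219 162:218 164:218 166:217 168:165
```

```bash
python3 -m creep '-0.232 0.177 0 0 0 0 0.5;-0.232 0.177 0 0 0 0 0.5;-0.232 0.177 0.2 0 0 0 0.5;-0.232 0.177 0.4 0 0 0 0.5;-0.232 0.177 0.5 0 0 0 0.5' | grep -E 'pos|force'
python3 -c "
from h import *
v=rel(); print((np.array([-.08,0])-v)/.2)"
```

```text
eef_pos: [0.5593, -0.1554, 0.0434]
wrist_force: [-0.1, -0.4, 0.4]
gripper_force: 0.0
pos [ 0.5593 -0.1554  0.0434] yaw -168.71 z [-0.007  0.002 -1.   ] q [-0.31  0.28  1.97 -0.    0.91 -2.08] F [-0.08 -0.35  0.41] t 37.62
rel mm [-76.2   2.3] phi 178.2 r 76.2
[-0.01900399 -0.01171844]
```

```bash
python3 -m creep '0 0 0.06 0 0 0 0.5;0 0 0.12 0 0 0 0.5;0 0 0.12 0 0 0 0.5' | grep -E 'pos|force'; python3 -c "
from h import *
rel()"
python3 -m creep '0 0 0 0 0 0 0.2;0 0 0 0 0 0 0;0 0 0 0 0 0 0;0 0 0 0 0 0 0;0 0 0 0 0 0 0' 60 | grep -E 'pos|force|width'; python3 -c "
from h import *
rel()"
```

```text
eef_pos: [0.5625, -0.1561, 0.0232]
wrist_force: [-0.4, 0.6, -0.6]
gripper_force: 0.0
pos [ 0.5625 -0.1561  0.0232] yaw -168.73 z [-0.001  0.    -1.   ] q [-0.31  0.31  1.97 -0.    0.86 -2.08] F [-0.37  0.56 -0.63] t 38.0
rel mm [-79.3   1. ] phi 179.3 r 79.3
eef_pos: [0.5637, -0.1564, 0.0248]
wrist_force: [-0.7, 0.9, 5.3]
gripper_width: 0.138
gripper_force: 61.5
pos [ 0.5637 -0.1564  0.0248] yaw -168.71 z [ 0.002 -0.001 -1.   ] q [-0.31  0.3   1.97 -0.    0.86 -2.08] F [-0.72  0.87  5.34] t 38.62
rel mm [-80.4   0.5] phi 179.6 r 80.4
```

```bash
python3 -m creep '0 0 -0.006 0 0 0 0;0 0 -0.006 0 0 0 0' | grep -E 'pos|force'
python3 -m creep '-0.03 0 0 0 0 0 0;-0.07 0 0 0 0 0 0;-0.12 0 0 0 0 0 0;-0.18 0 0 0 0 0 0;-0.225 0 0 0 0 0 0' | grep -E 'pos|force|width'; python3 -c "
from h import *
rel(); ring('w13',.051,-60,120)"
```

```text
eef_pos: [0.5637, -0.1563, 0.0249]
wrist_force: [3.8, -1.5, -0.9]
gripper_force: 60.7
eef_pos: [0.578, -0.1507, 0.0199]
wrist_force: [-77.1, -26.1, 48.5]
gripper_width: 0.14
gripper_force: 73.9
pos [ 0.578  -0.1507  0.0199] yaw -168.31 z [-0.061 -0.002 -0.998] q [-0.29  0.37  1.9  -0.02  0.94 -2.05] F [-77.12 -26.13  48.5 ] t 39.5
rel mm [-95.3   2.6] phi 178.4 r 95.4
pos [ 0.5829 -0.1501  0.0198] yaw -168.43 z [-0.05  -0.001 -0.999] q [-0.28  0.37  1.9  -0.02  0.93 -2.05] F [-46.21 -15.44  21.64] t 39.55
-60:-1 -58:-1 -56:-1 -54:-1 -52:-1 -50:-1 -48:-1 -46:-1 -44:-1 -42:-1 -40:-1 -38:-1 -36:-1 -34:-1 -32:-1 -30:-1 -28:-1 -26:-1 -24:-1 -22:-1 -20:-1 -18:-1 -16:-1 -14:-1 -12:-1 -10:-1 -8:-1 -6:-1 -4:-1 -2:-1 0:-1 2:-1 4:-1 6:-1 8:-1 10:-1 12:-1 14:-1 16:-1 18:-1 20:-1 22:-1 24:-1 26:-1 28:-1 30:-1 32:-1 34:-1 36:-1 38:-1 40:-1 42:-1 44:-1 46:-1 48:-1 50:-1 52:-1 54:-1 56:-1 58:-1 60:-1 62:-1 64:-1 66:-1 68:-1 70:-1 72:-1 74:-1 76:-1 78:-1 80:-1 82:-1 84:59 86:50 88:74 90:218 92:219 94:219 96:220 98:220 100:220 102:218 104:219 106:221 108:222 110:221 112:221 114:220 116:220 118:219
```

The pull met a hard stick, 77 N, and was then easing. Before moving on I'll look at what shifted.

```bash
python3 - <<'E'
from h import *
a=load("w13"); b=load("w12")
cv2.imwrite("pics/crop13.png",cv2.resize(a["pixels"],(640,480))[:,:,::-1])
E
```

```text
(no output)
```

View pics/crop13.png

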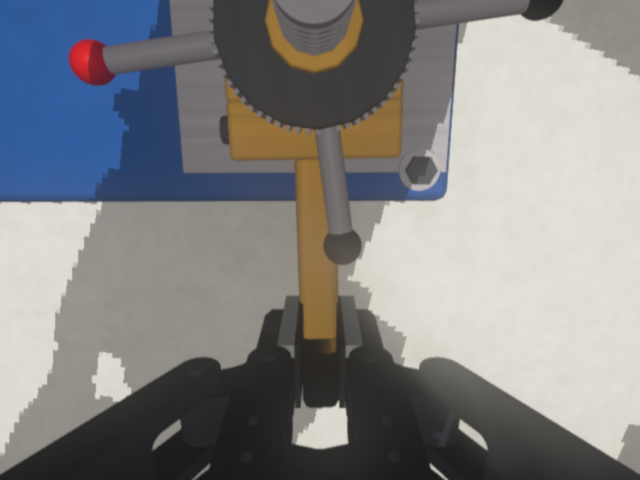

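The gauge hasn't moved: its head is still under the collar at (315,130), and the fingers slipped back along the handle to its black part. The firm grip let the arm's tilt lever the head against the collar. I'll relax the pull and regrip at 20 N so that the handle can pivot in the pads.

```bash
python3 -m creep '0.13 0 -0.01 0 0 0 0.3;0.13 0 -0.01 0 0 0 0.3;0.17 0 -0.01 0 0 0 0.3;0.19 0 -0.01 0 0 0 0.3;0.19 0 -0.01 0 0 0 0.3' 20 | grep -E 'pos|force'; python3 -c "
from h import *
rel(); ring('w14',.051,-10,110)"
```

```text
eef_pos: [0.5697, -0.1544, 0.0266]
wrist_force: [-0.1, -0.1, -0.0]
gripper_force: 0.0
pos [ 0.5697 -0.1544  0.0266] yaw -168.7 z [-0.  0. -1.] q [-0.31  0.31  1.96  0.    0.87 -2.07] F [-0.08 -0.13 -0.02] t 40.17
rel mm [-86.6   1.3] phi 179.2 r 86.7
pos [ 0.5699 -0.1544  0.0267] yaw -168.7 z [ 0.  0. -1.] q [-0.31  0.31  1.96  0.    0.87 -2.07] F [ 0.53  0.05 -0.73] t 40.23
-10:-1 -8:-1 -6:-1 -4:-1 -2:-1 0:-1 2:-1 4:-1 6:-1 8:-1 10:-1 12:-1 14:-1 16:-1 18:-1 20:-1 22:-1 24:-1 26:-1 28:-1 30:-1 32:-1 34:-1 36:-1 38:-1 40:-1 42:-1 44:-1 46:-1 48:-1 50:-1 52:-1 54:-1 56:-1 58:-1 60:-1 62:-1 64:-1 66:-1 68:-1 70:-1 72:-1 74:223 76:223 78:110 80:66 82:68 84:69 86:70 88:211 90:226 92:225 94:226 96:223 98:224 100:226 102:226 104:228 106:228 108:227
```

```bash
python3 - <<'E'
from h import *
M=Ro.from_euler("z",-168.72,degrees=True).as_matrix()@np.diag([1,-1,-1.])
def tf(X): v=M.T@np.r_[X[:2]-A,0]; return np.degrees(np.arctan2(v[1],v[0])).round(1)%360,(np.linalg.norm(v)*1e3).round(1)
for n in("w11","w12","w13","w14"):
    c=load(n); H=hsv(c); r=cv2.inRange(H,(0,130,70),(6,255,255))|cv2.inRange(H,(174,130,70),(180,255,255))
    print(n,"red",[(ce,tf(onz(c,ce,.051))) for b,ce in blobs(r,60)[0]])
    g=c["pixels"].astype(int); d=((g.max(2)<85)&(g.max(2)-g.min(2)<14)).astype(np.uint8); 
    # dark balls near circle r=57
    for a in range(0,360,1):
        pass
    for b,ce in blobs(cv2.morphologyEx(d,cv2.MORPH_OPEN,np.ones((5,5))),80)[0]:
        A_,R_=tf(onz(c,ce,.051))
        if 48<R_<66: print("  dark",ce,b[4],A_,R_)
E
```

```text
w11 red [([286.2, 290.7], (np.float64(264.5), np.float64(55.0)))]
  dark [447.5, 115.4] 891 358.3 56.1
w12 red [([284.0, 193.1], (np.float64(264.7), np.float64(54.9)))]
  dark [378.8, 82.2] 286 358.4 56.3
w13 red [([88.9, 61.8], (np.float64(260.7), np.float64(56.3)))]
  dark [541.3, 8.4] 563 85.6 59.9
  dark [345.2, 240.1] 387 168.4 57.3
w14 red [([106.2, 109.6], (np.float64(259.9), np.float64(55.9)))]
  dark [540.2, 38.1] 1274 82.4 60.2
```

The jam turned the collar back about 8°, as the coarse thread back-drives, so the pin is now at about 170° rather than 178°. I'll nip it again gently on that pin, then draw the gauge out with a light grip.

```bash
python3 -m creep '0 0 -0.15 0 0 0 0.4;0 0 -0.4 0 0 0 0;0.1 0.06 -0.5 0 0 0 0;0.263 0.164 -0.5 0 0 0 0;0.263 0.164 -0.5 0 0 0 0' | grep -E 'pos|force'; python3 - <<'E'
from h import *
rel()
M=Ro.from_euler("z",-168.72,degrees=True).as_matrix()@np.diag([1,-1,-1.])
tt=lambda X:(M.T@np.r_[X[:2]-A,0]*1e3).round(1)[:2]
for n in("w5","w14"):
    c=load(n); m=cv2.inRange(hsv(c),(8,120,60),(28,255,255)); 
    if n=="w14":
        for col in(250,270,290,375): 
            y=np.nonzero(m[:400,col])[0]; print(col,y.max(),tt(onz(c,(col,y.max()+1),.045)))
c=snap("wrist","w15"); m=cv2.inRange(hsv(c),(8,120,60),(28,255,255)); b,l=blobs(m,40); print(b)
r=cv2.inRange(hsv(c),(0,130,70),(6,255,255))|cv2.inRange(hsv(c),(174,130,70),(180,255,255)); print("red",[tt(onz(c,ce,.051)) for _,ce in blobs(r,20)[0]])
g=c["pixels"].astype(int); d=((g.max(2)<85)&(g.max(2)-g.min(2)<14)).astype(np.uint8)
for b,ce in blobs(cv2.morphologyEx(d,cv2.MORPH_OPEN,np.ones((3,3))),30)[0]:
    X=tt(onz(c,ce,.051)); 
    if 48<np.hypot(*X)<66: print("dark",ce,X,np.degrees(np.arctan2(X[1],X[0])))
E
```

```text
eef_pos: [0.5095, -0.1317, 0.1265]
wrist_force: [0.9, -0.2, -0.1]
gripper_force: 0.0
pos [ 0.5095 -0.1317  0.1265] yaw -168.68 z [-0.002  0.001 -1.   ] q [-0.3   0.08  2.03  0.    1.04 -2.07] F [ 0.87 -0.21 -0.12] t 40.85
rel mm [-32.   35.3] phi 132.2 r 47.7
250 198 [-35.6 -18.3]
270 198 [-35.6 -12.2]
290 198 [-35.6  -6.2]
375 196 [-35.   19.6]
[([294, 169, 9, 16, 81], [299.1, 174.7]), ([231, 182, 43, 41, 442], [256.9, 195.6]), ([272, 217, 31, 49, 576], [289.2, 244.1]), ([217, 232, 63, 120, 1680], [256.3, 292.3])]
red [array([-10.2, -54.9])]
dark [232.2, 87.4] [55.4 -6.3] -6.487714718322517
dark [324.7, 123.8] [38.1 39.6] 46.10595875228853
dark [360.9, 183.7] [ 7.6 58.9] 82.64762064010765
dark [275.2, 296.7] [-58.   11.6] 168.6900675259798
```

The gauge also slid out about 9 mm during the jam, so first I'll grip it lightly and push it home.

```bash
python3 -m creep '-0.15 -0.1 0 0 0 0 0.2;-0.29 -0.169 0 0 0 0 0.3;-0.29 -0.169 0.15 0 0 0 0.3;-0.29 -0.169 0.4 0 0 0 0.3;-0.29 -0.169 0.515 0 0 0 0.3' 20 | grep -E 'pos|wrist'
python3 -m creep '0 0 0 0 0 0 0.3;0 0 0 0 0 0 0;0 0 0 0 0 0 0;0 0 0 0 0 0 0' 20 | grep -E 'pos|force|width'
python3 -m creep '0.012 0 0 0 0 0 0;0.024 0 0 0 0 0 0;0.036 0 0 0 0 0 0;0.036 0 0 0 0 0 0' 20 | grep -E 'pos|wrist'; python3 -c "
from h import *
rel()"
```

```text
eef_pos: [0.5743, -0.1543, 0.0202]
wrist_force: [-0.7, -0.4, 0.4]
eef_pos: [0.5763, -0.155, 0.0248]
wrist_force: [2.1, -0.2, -3.9]
gripper_width: 0.156
gripper_force: 21.9
eef_pos: [0.5734, -0.156, 0.0259]
wrist_force: [11.3, 3.4, -6.9]
pos [ 0.5734 -0.156   0.0259] yaw -168.8 z [ 0.012 -0.001 -1.   ] q [-0.31  0.31  1.96  0.    0.86 -2.08] F [11.3   3.4  -6.87] t 42.52
rel mm [-89.9  -0.9] phi -179.4 r 89.9
```

```bash
cat >> h.py <<'E'
MT=Ro.from_euler("z",-168.72,degrees=True).as_matrix()@np.diag([1,-1,-1.])
tt=lambda X:(MT.T@np.r_[X[:2]-A,0]*1e3).round(1)[:2]
def head(n,zt=.045,new=True):
    c=snap("wrist",n) if new else load(n); m=cv2.inRange(hsv(c),(8,110,50),(28,255,255))
    for col in range(225,420,15):
        y=np.nonzero(m[:330,col])[0]
        if len(y): print(col,y.min(),y.max(),tt(onz(c,(col,y.max()+1),zt)),end=" | ")
    print()
E
python3 - <<'E'
from h import *
rel(); head("w13",new=False); head("w14",new=False); head("w16"); pose()
E
```

```text
pos [ 0.5734 -0.156   0.0259] yaw -168.8 z [ 0.012 -0.001 -1.   ] q [-0.31  0.31  1.96  0.    0.86 -2.08] F [11.3   3.4  -6.87] t 42.52
rel mm [-89.9  -0.9] phi -179.4 r 89.9
225 79 83 [-13.5 -22.1] | 240 102 159 [-34.  -18.8] | 255 113 158 [-33.7 -14.5] | 270 0 158 [-33.7 -10.2] | 285 39 158 [-33.7  -5.9] | 300 52 302 [-78.   -1.7] | 315 56 329 [-87.2   3. ] | 330 51 329 [-87.2   7.8] | 345 37 157 [-33.3  11.4] | 360 6 156 [-32.9  15.7] | 375 113 156 [-32.9  20. ] | 390 99 156 [-32.9  24.3] | 
240 132 182 [-30.8 -21.1] | 255 147 198 [-35.6 -16.8] | 270 159 198 [-35.6 -12.2] | 285 90 198 [-35.6  -7.7] | 300 103 198 [-35.6  -3.1] | 315 108 329 [-80.4   1.4] | 330 105 329 [-80.4   6.4] | 345 95 178 [-29.5  10.4] | 360 67 197 [-35.3  15.1] | 375 155 197 [-35.3  19.6] | 390 142 196 [-35.   24.1] | 
240 112 178 [-32.3 -22.8] | 255 128 179 [-32.6 -18.4] | 270 142 180 [-32.9 -14. ] | 285 55 180 [-32.9  -9.5] | 300 82 181 [-33.2  -5.1] | 315 92 329 [-82.9  -0.8] | 330 95 329 [-82.9   4.2] | 345 90 103 [-11.2   7.8] | 360 76 181 [-33.2  12.7] | 375 150 181 [-33.2  17.1] | 390 137 181 [-33.2  21.6] | 405 122 158 [-26.5  25.6] | 
pos [ 0.5733 -0.156   0.0259] yaw -168.79 z [ 0.011 -0.001 -1.   ] q [-0.31  0.31  1.96  0.    0.86 -2.08] F [11.97  2.59 -6.56] t 42.58
```

```bash
python3 -m creep '0 0 0.008 0 0 0 0;0.01 0 0.008 0 0 0 0;0.02 0 0.008 0 0 0 0' 20 | grep -E 'pos|wrist'
python3 -m creep '0.01 0 0.003 0 0 0 0;0.02 0 0.003 0 0 0 0;0.02 0 0.003 0 0 0 0' 20 | grep -E 'pos|wrist';  python3 - <<'E'
from h import *
rel(); head("w17")
E
```

```text
eef_pos: [0.5658, -0.1572, 0.0238]
wrist_force: [3.8, 1.6, 4.5]
eef_pos: [0.5653, -0.1578, 0.024]
wrist_force: [11.2, 3.2, 0.7]
pos [ 0.5653 -0.1578  0.024 ] yaw -168.81 z [ 0.011 -0.001 -1.   ] q [-0.32  0.3   1.97  0.    0.85 -2.08] F [11.2   3.24  0.69] t 43.33
rel mm [-81.6  -1.1] phi -179.2 r 81.6
240 0 180 [-24.3 -22.7] | 255 0 181 [-24.6 -18.4] | 270 175 181 [-24.6 -14. ] | 285 70 115 [-6.1 -9.1] | 300 53 134 [-11.3  -5. ] | 315 136 329 [-73.6  -1. ] | 330 139 329 [-73.5   3.9] | 345 135 139 [-12.7   7.7] | 360 124 127 [-9.4 11.8] | 375 182 182 [-24.9  16.7] | 390 0 182 [-24.9  21. ] | 405 0 172 [-22.   25.2] |
```

```bash
python3 -m creep '-0.01 0 0 0 0 0 0.3;-0.01 0 0 0 0 0 0.3;-0.01 0 0 0 0 0 0.3;-0.01 0 -0.25 0 0 0 0.3;-0.01 0 -0.5 0 0 0 0' | grep -E 'pos|wrist'
python3 -m creep '0.12 0.09 0 0 0 0 0;0.23 0.175 0 0 0 0 0;0.23 0.175 0 0 0 0 0;0.23 0.175 0 0 0 0 0' | grep -E 'pos|wrist'; python3 - <<'E'
from h import *
rel(); c=snap("wrist","w18")
r=cv2.inRange(hsv(c),(0,130,70),(6,255,255))|cv2.inRange(hsv(c),(174,130,70),(180,255,255)); print("red",[tt(onz(c,ce,.051)) for _,ce in blobs(r,20)[0]])
g=c["pixels"].astype(int); d=((g.max(2)<85)&(g.max(2)-g.min(2)<14)).astype(np.uint8)
for b,ce in blobs(cv2.morphologyEx(d,cv2.MORPH_OPEN,np.ones((3,3))),30)[0]:
    X=tt(onz(c,ce,.051)); 
    if 48<np.hypot(*X)<66: print("dark",X,np.degrees(np.arctan2(X[1],X[0])))
E
```

```text
eef_pos: [0.5604, -0.1569, 0.121]
wrist_force: [0.9, -0.5, -0.0]
eef_pos: [0.5106, -0.1322, 0.1215]
wrist_force: [0.4, -1.4, 0.5]
pos [ 0.5106 -0.1322  0.1215] yaw -168.72 z [ 0.001 -0.    -1.   ] q [-0.3   0.08  2.03 -0.    1.03 -2.07] F [ 0.43 -1.4   0.46] t 44.5
rel mm [-33.   34.6] phi 133.6 r 47.8
red [array([-10.1, -54.9])]
dark [55.5 -6.2] -6.374181723836572
dark [38.2 39.6] 46.030918185430416
dark [ 7.7 59. ] 82.56444046159231
dark [-58.1  11.6] 168.7090333576317
```

```bash
C="python3 chk.py 2.2"
python3 -m creep '0 0 0.2 0 0 0 0;0 0 0.37 0 0 0 0;0 0 0.37 0 0 0 0;-0.012 -0.014 0.37 0 0 0 0;-0.024 -0.028 0.37 0 0 0 0' | $C &&
python3 -m creep '-0.003 -0.004 0 0 0 0 0;-0.003 -0.004 0 0 0 0 0' | $C &&
python3 -m creep '-0.003 -0.004 0 0 0 0 0;-0.003 -0.004 0 0 0 0 0' | $C &&
python3 -m creep '-0.003 -0.004 0 0 0 0 0;-0.003 -0.004 0 0 0 0 0' | $C &&
python3 -m creep '-0.002 -0.004 0 0 0 0 0;-0.002 -0.004 0 0 0 0 0' | $C &&
python3 -m creep '-0.002 -0.004 0 0 0 0 0;-0.002 -0.004 0 0 0 0 0' | $C &&
python3 -m creep '-0.002 -0.004 0 0 0 0 0;-0.002 -0.004 0 0 0 0 0' | $C &&
python3 -m creep '-0.002 -0.004 0 0 0 0 0;-0.002 -0.004 0 0 0 0 0' | $C &&
python3 -m creep '-0.002 -0.004 0 0 0 0 0;-0.002 -0.004 0 0 0 0 0' | $C &&
python3 -m creep '-0.002 -0.004 0 0 0 0 0;-0.002 -0.004 0 0 0 0 0' | $C ; python3 -c "
from h import *;rel()"
```

```text
phi 144.4 r 48.5 z 0.0494 Ft -0.27
phi 143.8 r 47.9 z 0.0483 Ft -0.17
phi 144.2 r 47.6 z 0.0476 Ft -0.15
phi 145.4 r 47.7 z 0.0475 Ft -0.57
phi 146.6 r 47.5 z 0.0475 Ft -0.42
phi 147.7 r 47.5 z 0.0475 Ft 0.15
phi 148.8 r 47.3 z 0.0475 Ft -0.55
phi 149.8 r 47.3 z 0.0475 Ft -0.22
phi 150.9 r 47.2 z 0.0475 Ft -0.52
phi 151.8 r 47.2 z 0.0474 Ft 0.68
pos [ 0.5214 -0.1426  0.0474] yaw -168.72 z [-0.  0. -1.] q [-0.31  0.2   2.05  0.    0.89 -2.08] F [-0.09  0.77 -0.01] t 47.42
rel mm [-41.6  22.3] phi 151.8 r 47.2
```

```bash
C="python3 chk.py 2.2"
python3 -m creep '-0.002 -0.004 0 0 0 0 0;-0.002 -0.004 0 0 0 0 0' | $C &&
python3 -m creep '-0.002 -0.004 0 0 0 0 0;-0.002 -0.004 0 0 0 0 0' | $C &&
python3 -m creep '-0.002 -0.004 0 0 0 0 0;-0.002 -0.004 0 0 0 0 0' | $C &&
python3 -m creep '-0.002 -0.004 0 0 0 0 0;-0.002 -0.004 0 0 0 0 0' | $C &&
python3 -m creep '-0.002 -0.004 0 0 0 0 0;-0.002 -0.004 0 0 0 0 0' | $C &&
python3 -m creep '-0.001 -0.004 0 0 0 0 0;-0.001 -0.004 0 0 0 0 0' | $C &&
python3 -m creep '-0.001 -0.004 0 0 0 0 0;-0.001 -0.004 0 0 0 0 0' | $C &&
python3 -m creep '-0.001 -0.004 0 0 0 0 0;-0.001 -0.004 0 0 0 0 0' | $C ; python3 -c "
from h import *;rel()"
```

```text
phi 152.9 r 47.2 z 0.0474 Ft 1.79
phi 153.9 r 47.2 z 0.0474 Ft 1.06
phi 155.0 r 47.1 z 0.0474 Ft 1.06
phi 156.0 r 47.1 z 0.0474 Ft 3.12
pos [ 0.5234 -0.1454  0.0474] yaw -168.72 z [-0.001  0.    -1.   ] q [-0.32  0.2   2.05  0.    0.89 -2.08] F [-2.3   2.2   0.15] t 48.42
rel mm [-43.   19.2] phi 155.9 r 47.1
```

```bash
for i in 1 2; do python3 -m creep '0 0 0 0 0 0 0' | python3 chk.py 2.2; done
```

```text
phi 155.9 r 47.2 z 0.0474 Ft 2.29
phi 156.0 r 47.1 z 0.0474 Ft 2.14
```

```bash
python3 -m creep '0.015 0.03 0 0 0 0 0;0.03 0.065 0 0 0 0 0;0.03 0.065 -0.15 0 0 0 0;0.03 0.065 -0.3 0 0 0 0;0.03 0.065 -0.35 0 0 0 0.3' | grep -E 'pos|wrist'
python3 -m creep '-0.13 -0.08 0 0 0 0 0.3;-0.255 -0.16 0 0 0 0 0.3;-0.255 -0.16 0.15 0 0 0 0.3;-0.255 -0.16 0.35 0 0 0 0.3;-0.255 -0.16 0.465 0 0 0 0.3' 20 | grep -E 'pos|wrist'
python3 -m creep '0 0 0 0 0 0 0.3;0 0 0 0 0 0 0;0 0 0 0 0 0 0;0 0 0 0 0 0 0;0 0 0 0 0 0 0' 20 | grep -E 'pos|force|width'; python3 -c "
from h import *;rel()"
```

```text
eef_pos: [0.5168, -0.1341, 0.1198]
wrist_force: [0.1, 0.2, 0.4]
eef_pos: [0.5694, -0.1545, 0.0212]
wrist_force: [-1.0, -0.7, 0.5]
eef_pos: [0.5714, -0.1553, 0.0247]
wrist_force: [-1.5, -1.3, -4.4]
gripper_width: 0.152
gripper_force: 25.6
pos [ 0.5714 -0.1553  0.0247] yaw -168.72 z [-0. -0. -1.] q [-0.31  0.32  1.95 -0.    0.87 -2.08] F [-1.52 -1.27 -4.36] t 50.55
rel mm [-88.1   0. ] phi 180.0 r 88.1
```

```bash
cat > chk2.py <<'E'
import sys,re,numpy as np
s=sys.stdin.read(); g=lambda k: np.array([float(x) for x in re.search(k+r": \[(.*?)\]",s).group(1).split(",")])
p,F=g("eef_pos"),g("wrist_force"); print(p,F); sys.exit(int(np.linalg.norm(F)>float(sys.argv[1])))
E
C="python3 chk2.py 16"
python3 -m creep '0 0 0.004 0 0 0 0;0 0 0.004 0 0 0 0' | $C &&
python3 -m creep '-0.005 0 0 0 0 0 0;-0.01 0 0 0 0 0 0' | $C &&
python3 -m creep '-0.005 0 0 0 0 0 0;-0.01 0 0 0 0 0 0' | $C &&
python3 -m creep '-0.005 0 0 0 0 0 0;-0.01 0 0 0 0 0 0' | $C &&
python3 -m creep '-0.005 0 0 0 0 0 0;-0.01 0 0 0 0 0 0' | $C; python3 -c "
from h import *;rel()"
```

```text
[ 0.5714 -0.1554  0.0242] [-4.5 -0.9  1.4]
[ 0.5715 -0.1553  0.024 ] [-10.9  -2.3   7.9]
[ 0.5716 -0.1553  0.0239] [-15.8  -4.8  11.8]
pos [ 0.5716 -0.1553  0.0239] yaw -168.66 z [-0.008 -0.001 -1.   ] q [-0.31  0.32  1.95 -0.    0.88 -2.07] F [-15.78  -4.83  11.76] t 51.3
rel mm [-88.3  -0. ] phi -180.0 r 88.3
```

```bash
C="python3 chk2.py 20"
python3 -m creep '0 0 -0.005 0 0 0 0;0 0 -0.01 0 0 0 0' | $C &&
python3 -m creep '-0.005 0 -0.002 0 0 0 0;-0.01 0 -0.004 0 0 0 0' | $C; python3 -c "
from h import *;rel()"
```

```text
[ 0.5736 -0.1547  0.0248] [-4.7 -1.2 -4.4]
[ 0.5745 -0.1542  0.0249] [-6.2 -1.5 -4.7]
pos [ 0.5745 -0.1542  0.0249] yaw -168.69 z [-0.006  0.    -1.   ] q [-0.3   0.32  1.94 -0.    0.88 -2.07] F [-6.16 -1.54 -4.72] t 51.8
rel mm [-91.4   0.5] phi 179.7 r 91.4
```

```bash
C="python3 chk2.py 20"
python3 -m creep '-0.01 0 0 0 0 0 0;-0.02 0 0 0 0 0 0' | $C &&
python3 -m creep '-0.01 0 0 0 0 0 0;-0.02 0 0 0 0 0 0' | $C &&
python3 -m creep '-0.01 0 0 0 0 0 0;-0.02 0 0 0 0 0 0' | $C; python3 - <<'E'
from h import *
rel(); head("w19")
c=load("w19"); g=c["pixels"].astype(int); d=((g.max(2)<85)&(g.max(2)-g.min(2)<14)).astype(np.uint8)
for b,ce in blobs(cv2.morphologyEx(d,cv2.MORPH_OPEN,np.ones((3,3))),30)[0]:
    X=tt(onz(c,ce,.051)); 
    if 48<np.hypot(*X)<66: print("dark",X,np.degrees(np.arctan2(X[1],X[0])))
r=cv2.inRange(hsv(c),(0,130,70),(6,255,255))|cv2.inRange(hsv(c),(174,130,70),(180,255,255)); print("red",[(X:=tt(onz(c,ce,.051)),np.degrees(np.arctan2(X[1],X[0]))) for _,ce in blobs(r,20)[0]])
E
```

```text
[ 0.5786 -0.1532  0.0248] [-6.2 -2.  -4.3]
[ 0.5827 -0.1523  0.0249] [-6.2 -1.2 -3.3]
[ 0.5868 -0.1515  0.025 ] [-5.7 -0.7 -3.4]
pos [ 0.5868 -0.1515  0.025 ] yaw -168.72 z [-0.005  0.001 -1.   ] q [-0.29  0.34  1.92 -0.    0.89 -2.06] F [-5.67 -0.66 -3.45] t 52.55
rel mm [-104.     0.8] phi 179.6 r 104.0
240 66 159 [-41.2 -21. ] | 255 82 159 [-41.2 -16.6] | 270 94 159 [-41.2 -12.2] | 285 0 159 [-41.2  -7.9] | 300 19 209 [-56.1  -3.7] | 315 25 329 [-96.9   0.8] | 330 24 329 [-96.9   5.8] | 345 14 130 [-33.    9.5] | 360 0 159 [-41.2  14. ] | 375 89 159 [-41.2  18.4] | 390 76 158 [-40.9  22.8] | 405 58 114 [-28.6  26.4] | 
dark [-58.1   8.6] 171.58017910143317
red [(array([ -7. , -55.4]), np.float64(-97.20137673840453))]
```

```bash
C="python3 chk2.py 20"
python3 -m creep '-0.03 0 0 0 0 0 0;-0.06 0 0 0 0 0 0;-0.09 0 0.001 0 0 0 0;-0.125 0 0.002 0 0 0 0;-0.155 0 0.003 0 0 0 0' | $C; python3 -m creep '0 0 0 0 0 0 0.25;0 0 0 0 0 0 0.25;0 0 0 0 0 0 0.25;0 0 0 0 0 0 0.25' 30| $C;  python3 - <<'E'
from h import *
rel(); head("w20")
c=load("w20"); r=cv2.inRange(hsv(c),(0,130,70),(6,255,255))|cv2.inRange(hsv(c),(174,130,70),(180,255,255)); print("red",[(X:=tt(onz(c,ce,.051)),np.degrees(np.arctan2(X[1],X[0]))) for _,ce in blobs(r,20)[0]])
E
```

```text
[ 0.6218 -0.1457  0.0268] [-0.3 -0.  -2.7]
[ 0.6195 -0.1458  0.0261] [-0.3  0.6  0.2]
pos [ 0.6195 -0.1458  0.0261] yaw -168.73 z [ 0. -0. -1.] q [-0.27  0.39  1.85  0.    0.9  -2.04] F [-0.27  0.61  0.19] t 53.73
rel mm [-137.2    0. ] phi 180.0 r 137.2
225 5 18 [-37.2 -23.7] | 240 3 179 [-80.3 -22.1] | 255 3 180 [-80.6 -17.7] | 270 3 180 [-80.6 -13.2] | 285 42 180 [-80.6  -8.8] | 300 115 215 [-91.3  -4.4] | 315 115 329 [-1.306e+02  1.000e-01] | 330 114 329 [-130.6    5.1] | 345 121 180 [-80.5   9.1] | 360 4 180 [-80.5  13.6] | 375 3 179 [-80.2  18.1] | 390 3 179 [-80.2  22.5] | 405 3 81 [-52.9  25.3] | 
red []
```

```bash
C="python3 chk2.py 25"
python3 -m creep '0.07 0 0.01 0 0 0 0.25;0.14 0 0.02 0 0 0 0.25;0.2 0 0.02 0 0 0 0.25;0.2 0 0.02 0 0 0 0.1;0.2 0 0.02 0 0 0 0' 60 | $C && python3 -m creep '0 0 0 0 0 0 0;0 0 0 0 0 0 0;0 0 0 0 0 0 0;0 0 0 0 0 0 0' 60| $C && 
python3 -m creep '-0.03 0 -0.004 0 0 0 0;-0.08 0 -0.006 0 0 0 0;-0.14 0 -0.006 0 0 0 0;-0.2 0 -0.006 0 0 0 0;-0.21 0 -0.006 0 0 0 0' 60| $C;  python3 - <<'E'
from h import *
rel(); head("w21")
E
```

```text
[ 0.5802 -0.1536  0.0218] [ 0.6  0.3 -1.9]
[ 0.5804 -0.1535  0.0218] [ 0.5  1.1 -1.1]
[ 0.6199 -0.1447  0.0218] [-6.7 -0.7 -0.8]
pos [ 0.6199 -0.1447  0.0218] yaw -168.66 z [-0.006  0.001 -1.   ] q [-0.27  0.39  1.85 -0.    0.9  -2.04] F [-6.72 -0.72 -0.76] t 55.52
rel mm [-137.7    0.8] phi 179.7 r 137.7
240 164 259 [-104.8  -21.9] | 255 153 313 [-123.1  -18.1] | 270 151 314 [-123.5  -13.3] | 285 154 313 [-123.1   -8.5] | 300 235 314 [-123.4   -3.8] | 315 236 329 [-128.8    1. ] | 330 235 329 [-128.8    5.9] | 345 235 313 [-123.1   10.6] | 360 161 313 [-123.1   15.4] | 375 161 311 [-122.4   20.1] | 390 162 277 [-110.7   24.3] |
```

```bash
C="python3 chk2.py 25"
python3 -m creep '0.01 0 -0.03 0 0 0 0;0.01 0.03 -0.15 0 0 0 0;0.01 0.15 -0.3 0 0 0 0;0.01 0.4 -0.3 0 0 0 0;0.01 0.6 -0.3 0 0 0 0' 60 | $C; python3 - <<'E'
from h import *
t=load("top0"); print("marker",onz(t,(297,228),.0),onz(t,(287,283),.0),"tape",onz(t,(326,103),.02)); pose(); n=snap("top","t22")
# bin change check
d=cv2.absdiff(t["pixels"],n["pixels"]).max(2)[60:150,350:480]; print("diff bin",(d>40).sum()); b,_=blobs(d>40,15); print(b)
E
```

```text
[ 0.5975 -0.0268  0.085 ] [ 0.1 -0.2 -2.2]
marker [0.48390958 0.04754804 0.        ] [0.36207699 0.06542962 0.        ] tape [ 0.77150771 -0.01163006  0.02      ]
pos [ 0.5975 -0.0268  0.085 ] yaw -168.75 z [ 0.004  0.    -1.   ] q [-0.09  0.25  1.91  0.    0.98 -1.85] F [ 0.07 -0.22 -2.16] t 56.2
diff bin 2096
[([23, 3, 6, 14, 55], [25.5, 9.4]), ([0, 4, 45, 86, 1930], [13.8, 55.0]), ([14, 25, 7, 15, 40], [17.9, 32.8]), ([22, 27, 4, 14, 46], [23.5, 33.3])]
```

```bash
C="python3 chk2.py 25"
python3 -m creep '0 0.1 0.1 0 0 0 0;0 0.1 0.25 0 0 0 0;0 0.1 0.36 0 0 0 0;0 0.1 0.38 0 0 0 0;0 0.1 0.38 0 0 0 0' 60 | $C && python3 -m creep '0 0 0.005 0 0 0 0;0 0 0.01 0 0 0 0;0 0 0.01 0 0 0 0' | $C
```

```text
[ 0.5924 -0.0081  0.0102] [-10.5   0.9  15.4]
[ 0.5924 -0.0081  0.0101] [-16.4   1.2  27.9]
```

```bash
C="python3 chk2.py 25"
python3 -m creep '0 0 -0.012 0 0 0 0;0 0 -0.018 0 0 0 0;0 0 -0.018 0 0 0 0' | $C; python3 -m creep '0 0 0 0 0 0 0.3;0 0 0 0 0 0 0.4;0 0 0 0 0 0 0.4;0 0 -0.1 0 0 0 0.4;0 0 -0.3 0 0 0 0.4' | $C; python3 -m creep '0 0.1 -0.3 0 0 0 0.4;0.3 0.3 -0.5 0 0 0 0.4;0.6 0.5 -0.5 0 0 0 0.4;0.8 0.7 -0.5 0 0 0 0.4;0.8 0.9 -0.5 0 0 0 0.4' | $C
```

```text
[ 0.5941 -0.0084  0.0102] [-1.6 -0.1  8.1]
[ 0.5901 -0.0084  0.0681] [ 0.1 -0.6 -0. ]
[0.3976 0.1366 0.1699] [ 0.8  1.  -1.1]
```

```bash
python3 - <<'E'
from h import *
pose(); t0=load("top0"); t=snap("top","t23")
m=cv2.inRange(hsv(t),(8,110,100),(25,255,255)); m[:150]=0; b,l=blobs(m,40); print("orange",b)
for bb,ce in b: print(onz(t,ce,.02))
d=cv2.absdiff(t0["pixels"],t["pixels"]).max(2); print("diff",[x for x in blobs(cv2.morphologyEx((d>45).astype(np.uint8),cv2.MORPH_OPEN,np.ones((2,2))),12)[0]])
r=cv2.inRange(hsv(t),(0,120,90),(6,255,255))|cv2.inRange(hsv(t),(174,120,90),(180,255,255)); print("red",[(ce,(X:=tt(onz(t,ce,.051))),np.degrees(np.arctan2(X[1],X[0]))) for q,ce in blobs(r,3)[0] if 350<ce[0]<450 and 180<ce[1]<260])
cv2.imwrite("pics/fin.png",t["pixels"][:,:,::-1])
E
```

```text
pos [0.3976 0.1366 0.1699] yaw -168.85 z [ 0.001 -0.    -1.   ] q [ 0.27 -0.19  2.19 -0.    1.14 -1.49] F [ 0.79  1.01 -1.09] t 58.88
orange [([137, 150, 35, 22, 422], [151.2, 158.8]), ([179, 150, 12, 12, 42], [184.6, 154.6]), ([193, 150, 105, 37, 1511], [247.9, 158.5]), ([315, 157, 24, 47, 349], [326.4, 182.8]), ([546, 308, 94, 94, 7358], [598.0, 351.6])]
[0.63510456 0.3810496  0.02      ]
[0.64559241 0.30534438 0.02      ]
[0.63733395 0.16089016 0.02      ]
[ 0.58228827 -0.01625681  0.02      ]
[ 0.23388829 -0.57015148  0.02      ]
diff [([95, 146, 247, 175, 15633], [200.8, 226.5]), ([210, 168, 18, 24, 268], [217.1, 181.1]), ([89, 181, 29, 31, 249], [99.0, 191.2]), ([208, 191, 4, 5, 16], [209.6, 192.8]), ([196, 193, 7, 3, 18], [199.1, 194.1]), ([391, 197, 4, 5, 17], [392.6, 199.1]), ([416, 198, 6, 5, 24], [418.8, 200.1]), ([377, 203, 10, 6, 47], [381.1, 205.5]), ([394, 207, 4, 6, 17], [395.8, 209.3]), ([400, 210, 15, 13, 73], [408.5, 213.9]), ([420, 214, 11, 7, 46], [425.3, 217.2]), ([396, 222, 7, 8, 26], [398.4, 226.1]), ([294, 237, 69, 68, 2713], [327.8, 278.3]), ([422, 236, 6, 6
[... 362 characters left out ...]
]), ([103, 376, 76, 26, 549], [138.6, 386.3]), ([193, 377, 4, 5, 16], [194.5, 378.8]), ([361, 390, 32, 53, 1095], [381.0, 412.5]), ([185, 408, 6, 6, 27], [187.9, 410.3]), ([77, 414, 9, 13, 43], [81.4, 419.5]), ([180, 418, 10, 6, 43], [185.3, 421.0]), ([237, 422, 18, 58, 511], [243.7, 453.9]), ([356, 429, 209, 51, 5445], [441.4, 463.8]), ([186, 432, 4, 5, 14], [187.5, 433.7]), ([265, 437, 9, 17, 58], [268.5, 445.4]), ([279, 455, 53, 15, 209], [306.7, 459.8]), ([118, 459, 7, 7, 30], [120.8, 462.4]), ([90, 465, 6, 10, 31], [92.1, 468.9]), ([348, 466, 4, 14, 37], [349.7, 472.7]), ([276, 472, 9, 8, 46], [280.3, 476.5])]
red [([426.3, 215.9], array([ -6.7, -56.9]), np.float64(-96.71567914275383))]
```

```bash
python3 -m creep '0 0 0 0 0 0 0.4;0 0 0 0 0 0 0.4' | tail -5; python3 -c "
from bench import workorder; print(workorder.sign_off())"
```

```text
eef_pos: [0.4007, 0.1364, 0.1695]
orientation: [0.001, -0.098, 0.995, -0.0]
wrist_force: [0.6, -0.2, -0.3]
gripper_width: 0.398
gripper_force: 0.0
the job is handed in; nothing more can be done
None
```

The job is handed in at about 59 s, verdict not shown: the collar nipped the gauge at 2–3 N on a pin and the gauge now lies on the desk clear of the press, but the first pull jammed at about 90 N at the wrist (squeeze then not measured) and turned the collar back about 5°, so I pushed the gauge home and nipped it again before drawing it out.

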